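# Load the swivel easel with lamp driver boards

## Task

The swivel easel on the bench is pinned at its left stop. Pull up and twist its plunger so that it stays out by itself, swing the easel to the right stop and twist the plunger back so that the pin drops fully home; then lean every lamp driver board on the bench side by side on the easel, each standing in the tray on its terminal-strip edge with its back on the rail, parts facing out. When all are leaning, hold the plunger out again the same way, swing the easel back to the middle stop and pin it there with all the boards still leaning, and leave the cup and the can standing where they are.

Things in the scene. Friction and masses are not known exactly. Their poses are not given: they have to be found in the camera images.
- board_a: lamp driver: brown board with a white housing block on its face, 62 mm long x 38 wide x 18 high (top 24 mm above the underside), centred 26 mm from the board's centre towards +x; grip it across its 38 mm (balance point: 10 mm towards +x). Origin: centre of the underside; x along the length to the housing end, y across, z out of the face. Lies face up on the bench at the start; may be absent
- board_a_center (a point): centre of the slab of board_a (120 x 56 x 6 mm, 0.11 to 0.18 kg in all), half-way through its thickness; axes as the board's: x to the housing end, y across, z out of the face
- board_a_terminals (a point): mid-thickness of that slab, 54 mm from its centre towards the terminal (-x) end, which ends 60 mm from the centre; a clear terminal strip (12 x 44 mm, 11 high) crosses the face 37 mm from the centre. This end goes down in the tray
- board_b: lamp driver: brown board with a white housing block on its face, 62 mm long x 38 wide x 18 high (top 24 mm above the underside), centred 26 mm from the board's centre towards +x; grip it across its 38 mm (balance point: 10 mm towards +x). Origin: centre of the underside; x along the length to the housing end, y across, z out of the face. Lies face up on the bench at the start; may be absent
- board_b_center (a point): centre of the slab of board_b (120 x 56 x 6 mm, 0.11 to 0.18 kg in all), half-way through its thickness; axes as the board's: x to the housing end, y across, z out of the face
- board_b_terminals (a point): mid-thickness of that slab, 54 mm from its centre towards the terminal (-x) end, which ends 60 mm from the centre; a clear terminal strip (12 x 44 mm, 11 high) crosses the face 37 mm from the centre. This end goes down in the tray
- board_c: lamp driver: brown board with a white housing block on its face, 62 mm long x 38 wide x 18 high (top 24 mm above the underside), centred 26 mm from the board's centre towards +x; grip it across its 38 mm (balance point: 10 mm towards +x). Origin: centre of the underside; x along the length to the housing end, y across, z out of the face. Lies face up on the bench at the start; may be absent
- board_c_center (a point): centre of the slab of board_c (120 x 56 x 6 mm, 0.11 to 0.18 kg in all), half-way through its thickness; axes as the board's: x to the housing end, y across, z out of the face
- board_c_terminals (a point): mid-thickness of that slab, 54 mm from its centre towards the terminal (-x) end, which ends 60 mm from the centre; a clear terminal strip (12 x 44 mm, 11 high) crosses the face 37 mm from the centre. This end goes down in the tray
- easel_foot (a point): middle of the line on the easel's tray where the back lower edge of a leaning board rests; turns with the easel; 88 mm in front of the vertical swivel axis, 45 mm above the bench. x level, from the tray back to the axis, y along the tray away from the post, z up. Tray 244 mm long between end cheeks 22 mm proud of the boards' backs; lip: inner face 6 mm ahead, 10 mm high; 10 mm step 22 mm behind. Three boards fit at y = -74, 0, +74 mm
- rail_mid (a point): middle of the axis of the easel's steel rail, 10 mm in diameter, along y, behind the tray: 71 mm behind and 45 mm above easel_foot; axes as easel_foot. A board standing in the tray against the lip and leaning back on the rail slopes about 36 degrees. The rail and tray stand on a round plate 270 mm across, top 30 mm above the bench, which turns
- swivel (a joint): easel angle on its stand, rad, counter-clockwise from above. Index holes at -0.785 (left stop: the easel's front looks to the robot's left), 0 (middle: towards the robot, give or take the stand's yaw), +0.785 (right stop: front to the robot's right). Friction 0.12 N m, stays where left; play 0.01 when pinned. The spring pin drops in only within about 0.03 of a stop
- post_grip (a point): black upright round post, 18 mm diameter, from 30 to 96 mm above the bench, by which the easel is swung; 156 mm from the swivel axis on the easel's -y side; this point is on its axis, 86 mm above the bench; axes as easel_foot
- knob_bar (a point): centre of the plunger's black T-bar knob, 44 mm long (x) x 14 wide (y) x 22 high, 105 mm above the bench when pinned; on a 9 mm upright stem in the fixed bracket behind the easel, 108 mm from the swivel axis; 16 mm clear below the bar. Moves with lift and twist. When pinned its x points along the line from the swivel axis to the plunger
- plunger_lift (a joint): how far the plunger is pulled straight up, m: 0 = pin fully home in a hole, 0.016 = end of travel; spring 5.5 N at 0, 9.5 N at the top. Easel free above about 0.008. A cross-pin sits in a slot of the sleeve: the knob twists only when lifted at least 0.0125; twisted, it rests on the sleeve at about 0.012 and stays out. Over solid plate it stops at 0.008
- plunger_twist (a joint): twist of the knob, rad, counter-clockwise from above: 0 = in line with the slot (can drop in), end stop at 1.3; beyond about 0.4 the sleeve holds it out. It must be back within 0.1 of 0 to drop
- plastic_cup: white plastic cup, 80 mm across, 100 mm high; bystander, leave standing; origin at the centre of its underside, z up
- spray_can: grey can, 56 mm across, 170 mm high; bystander, leave standing; origin at the centre of its underside, z up
Not all that is in view belongs to the job. What is shaped like the board_c but blue is not meant.

How it is judged (in metres and radians):
On the way, in this order (a step that is already met when the one before it is completed fails the run):
1. the plunger has been pulled and twisted and stays out by itself, untouched (value of joint plunger_lift above 0.0085 m and value of joint plunger_twist above 0.8 rad and contact force between the fingers and anything else below 0.2 N), for 0.2 s.
2. the easel stands at its right stop and the plunger is twisted back and fully home (value of joint swivel between 0.745 and 0.825 rad and value of joint plunger_lift below 0.003 m and value of joint plunger_twist below 0.25 rad), for 0.3 s.
3. every board present leans on the easel, still pinned at the right stop, let go (all of step 2 and x of board_a_center in the frame of easel_foot between 0.03 and 0.062 m and z of board_a_center in the frame of easel_foot between 0.022 and 0.053 m and y of board_a_center in the frame of easel_foot between -0.11 and 0.11 m and angle between board_a_center's own z axis and vertical between 0.42 and 0.85 rad and z of each of board_a_terminals, board_b_terminals, board_c_terminals in the frame of easel_foot below 0.025 m and angle between the y axis of each of board_a_center, board_b_center, board_c_center and the y axis of easel_foot, either way round below 0.3 rad and linear speed of each of board_a, board_b, board_c below 0.02 m/s and x of board_b_center in the frame of easel_foot between 0.03 and 0.062 m and z of board_b_center in the frame of easel_foot between 0.022 and 0.053 m and y of board_b_center in the frame of easel_foot between -0.11 and 0.11 m and angle between board_b_center's own z axis and vertical between 0.42 and 0.85 rad and x of board_c_center in the frame of easel_foot between 0.03 and 0.062 m and z of board_c_center in the frame of easel_foot between 0.022 and 0.053 m and y of board_c_center in the frame of easel_foot between -0.11 and 0.11 m and angle between board_c_center's own z axis and vertical between 0.42 and 0.85 rad and contact force between the fingers and anything else below 0.2 N), for 0.3 s.
4. the plunger has again been pulled and twisted and stays out by itself, untouched (all of step 1), for 0.2 s.
5. the easel stands at its middle stop and the plunger is twisted back and fully home (value of joint swivel between -0.04 and 0.04 rad and value of joint plunger_lift below 0.003 m and value of joint plunger_twist below 0.25 rad), for 0.3 s.
At the end, for the whole second after the job is handed in: easel at its middle stop (within 0.04 rad), plunger home (lift under 3 mm, twist under 0.25 rad); each board present leans in the tray, terminal edge down, back on the rail, 24 to 49 degrees, square within 0.3 rad, centre within 16 mm of the leaning line, at rest and let go (all of step 5 and x of board_a_center in the frame of easel_foot between 0.03 and 0.062 m and z of board_a_center in the frame of easel_foot between 0.022 and 0.053 m and y of board_a_center in the frame of easel_foot between -0.11 and 0.11 m and angle between board_a_center's own z axis and vertical between 0.42 and 0.85 rad and z of each of board_a_terminals, board_b_terminals, board_c_terminals in the frame of easel_foot below 0.025 m and angle between the y axis of each of board_a_center, board_b_center, board_c_center and the y axis of easel_foot, either way round below 0.3 rad and linear speed of each of board_a, board_b, board_c below 0.02 m/s and x of board_b_center in the frame of easel_foot between 0.03 and 0.062 m and z of board_b_center in the frame of easel_foot between 0.022 and 0.053 m and y of board_b_center in the frame of easel_foot between -0.11 and 0.11 m and angle between board_b_center's own z axis and vertical between 0.42 and 0.85 rad and x of board_c_center in the frame of easel_foot between 0.03 and 0.062 m and z of board_c_center in the frame of easel_foot between 0.022 and 0.053 m and y of board_c_center in the frame of easel_foot between -0.11 and 0.11 m and angle between board_c_center's own z axis and vertical between 0.42 and 0.85 rad and contact force between the fingers and anything else below 0.2 N); the robot touches nothing.
It fails at once if the plastic cup is knocked over or shoved away (angle between plastic_cup's own z axis and vertical above 0.6 rad or distance of plastic_cup from where it was at the start of the episode above 0.05 m).
It fails at once if the spray can is knocked over or shoved away (angle between spray_can's own z axis and vertical above 0.6 rad or distance of spray_can from where it was at the start of the episode above 0.05 m).
Of board_a, board_b, board_c only 2 to 3 are there at a start; the rules pass over those that are not, and their reading is None.
At some moment in a run one of board_a, board_b, board_c may be knocked a few centimetres aside while the robot is not near it.
Once in a run the grip may slacken for a moment while it holds something.
It also fails if it takes over 210 s, if anything falls off the work surface, if the arm or the gripper's body presses on something with over 40 N, if the wrist force passes 120 N, or if a joint passes its speed limit or range.

## Robot

A 6-joint arm with a two-finger parallel gripper is mounted at the origin on the work surface. World frame = base frame: x ahead of the robot, y to its left, z up, the work surface at z = 0. Lengths are in mm, angles in rad, forces in N, time in s.
With the tool pointing down it reaches from about 350 to 950 mm from the base axis. Payload 17.4 kg.
Tool frame: the origin (TCP) lies between the finger pads; the fingertips stand 17 mm ahead of it and the grasp point (between the pads) lies 2 mm behind it (manip.tips_ahead is the distance from the TCP to the fingertips, in mm); z points along the fingers, x is the direction in which the jaws open and shut, and the axes are right-handed (so a half turn about z gives the same grasp; the last joint's range is limited). The gripper opens to 93 mm and grips with 3 to 60 N. Pads are 15 mm wide; open, the fingers measure 128 mm over their backs; the gripper's body (75 mm by 188 mm) begins 65 mm behind the grasp point.
Start: joints at [-1.149, 0.116, 1.442, -0, 1.584, -0.038], TCP at [299.536, -604.906, 235.646] pointing down, gripper open.
Joint ranges: [-2.83, 2.83], [-0.83, 2.19], [0.07, 2.5], [-1.14, 4.28], [0.01, 3], [-2.97, 2.97]. Speed limits (rad/s): [1.89, 1.89, 2.22, 3.14, 3.14, 3.14].

## Interface

Orientations are given as a 3x3 rotation matrix whose columns are the frame's x, y, z axes.
In Python, from cell import manip, imaging gives the robot as it stands.
- The arm moves only by the tool play_rows, never from a script. Its argument "steps" is one flat list of numbers, 7 for each row, row after row: the shift along the world's x, y, z in mm, then the turn, a rotation vector about the world's x, y, z in degrees, then the opening, from -1 (shut) to 1 (fully open). In form: [x, y, z, wx, wy, wz, jaw, x, y, z, wx, wy, wz, jaw, ...]. A call has 1 to 5 rows; each row shifts and turns the commanded pose from where the row before left it; what a row does not reach is not made up. A row lasts 1/8 s, in which the tool goes at most 62.5 mm and 10.7 degrees, less where a joint would pass 70% of its speed; a pose out of reach is approached as far as the arm can. A call with a gripper value outside its range is refused whole. The fingers move at their own pace and stop on an object; the grip force is fixed at half the most. Time passes only in rows, so rows that do not move let the fingers close. It gives the time, the measured TCP pose, the force and the opening at its end, in the units of the state.
- manip.sense(): the state, without advancing time (a new reading comes with each control period).
- imaging.read_camera(name): name is "scene" or "top" or "wrist"; returns (picture, depth): 400x640x3 uint8, blue, green, red; 400x640 float32, mm along the optical axis (not along the pixel's ray), 0 where there is no reading.
- imaging.get_calibration(name): a dict with "intrinsics" (3x3 intrinsics, pixels), "dist" ([k1, k2, p1, p2, k3] as OpenCV has them; the pictures are not rectified), "xyz" and "orientation" of the camera in the world. Camera axes: x right, y down, z forward; pixel columns grow to the right and rows downward; lengths in mm; the calibration is good to about 2 mm. A picture is of the moment at which its call begins: read the wrist's pose just before it. get_calibration takes no time and is no camera call; for the wrist camera it gives the pose at the moment of the call.
- manip.sign_off(): hands the job in, once; it reports no verdict.
The state is a dict: "time_s": time; "joints": joint angles; "joint_velocities": joint speeds; "joint_efforts": joint torques, N m; "ee_pos": TCP position; "orientation": TCP orientation; "force": force on the tool from outside, world axes, zero at the start; "wrist_torque": the same for the moment, N m; "grip_width": opening from 0.0 (shut) to 1.0 (fully open).
Only numpy, scipy, OpenCV 4.12 (cv2) and the standard library are available. Lean on these libraries where they do the work, as an engineer would, in place of code of your own. Each camera call takes 0.05 s, during which the arm holds its last target.

## Working session

There is one attempt and no reset: what is moved stays moved. The work goes in short steps, Python scripts to look and compute and a tool call to move; the robot and the scene stay as the last step left them, time stands still between calls to the robot, and variables do not carry over. Pictures are saved under pics/ and viewed, and the job is handed in when it is done.

Besides the shell and the picture viewer there is one more tool, called after "Request:" by a JSON object that holds its "fn" and its "kwargs", one argument or row to a line. play_rows: Moves the arm, as the interface text tells. Its arguments: {"type":"object","properties":{"steps":{"type":"array","items":{"type":"number"}}},"required":["steps"]}

```bash
ls; mkdir -p pics
cat > h.py <<'E'
import numpy as np, cv2
from cell import manip, imaging
np.set_printoptions(precision=2,suppress=True)
def cal(n):
    c=imaging.get_calibration(n); return np.array(c["intrinsics"],float),np.array(c["dist"],float),np.array(c["xyz"],float),np.array(c["orientation"],float)
def ray(c,u,v):
    K,d,p,R=c
    q=cv2.undistortPoints(np.array([[[u,v]]],float),K,d)[0,0]
    return p,R@np.array([q[0],q[1],1.])
def onz(c,u,v,z):
    p,r=ray(c,u,v); return p+r*(z-p[2])/r[2]
def dep(c,u,v,D):
    p,r=ray(c,u,v); return p+r*D
def cloud(c,dp):
    K,d,p,R=c
    h,w=dp.shape
    uv=np.stack(np.meshgrid(np.arange(w),np.arange(h)),-1).reshape(-1,1,2).astype(float)
    q=cv2.undistortPoints(uv,K,d)[:,0]
    P=np.c_[q,np.ones(len(q))]*dp.reshape(-1,1)
    return (P@R.T+p).reshape(h,w,3)
def proj(c,P):
    K,d,p,R=c
    rv=cv2.Rodrigues(R.T)[0]
    return cv2.projectPoints(np.array(P,float).reshape(-1,1,3),rv,-R.T@p,K,d)[0][:,0]
def st():
    s=manip.sense(); print("t",round(s["time_s"],2),"p",np.array(s["ee_pos"]),"F",np.array(s["force"]),"g",round(s["grip_width"],3)); return s
E
python3 - <<'E'
from h import *
for n in("scene","top","wrist"):
    im,d=imaging.read_camera(n); cv2.imwrite(f"pics/{n}0.png",im); np.save(f"pics/{n}0.npy",d)
    c=cal(n); print(n,c[2],c[3].tolist(),c[0].tolist(),c[1])
s=st();print(s)
E
```

```text
pics
scene [1019.38  275.35  697.29] [[-0.5978013642533511, 0.5273497029063127, -0.6037680181505609], [0.8014299313354935, 0.41056479505211435, -0.43490989207352077], [0.018536290255018673, -0.7438674881377995, -0.6680700307865506]] [[370.6304948983811, 0.0, 321.034498271672], [0.0, 370.6304948983811, 202.54814670232022], [0.0, 0.0, 1.0]] [0.01 0.   0.   0.   0.  ]
top [ 229.11  -98.86 1370.25] [[0.029237383352062603, -0.981300514744675, 0.19024845643673638], [-0.999564990045975, -0.02796510522744143, 0.009369288340534729], [-0.0038737693677463416, -0.19043962993939675, -0.9816912657548865]] [[468.2791632998777, 0.0, 317.23806617972764], [0.0, 468.2791632998777, 199.34385684016516], [0.0, 0.0, 1.0]] [0.03 0.   0.   0.   0.  ]
wrist [ 362.53 -574.4   383.  ] [[0.44443366696627723, -0.865980646872325, -0.2292514665372847], [-0.8958116539928651, -0.4297602352924475, -0.1132590867522138], [-0.00044298699035122196, 0.2557022866615933, -0.9667554728878222]] [[301.94999079743036, 0.0, 321.3403155326389], [0.0, 301.94999079743036, 198.7281139921139], [0.0, 0.0, 1.0]] [-0.06  0.    0.    0.    0.  ]
t 0.15 p [ 299.48 -604.78  235.07] F [ 0.51 -0.14 -0.2 ] g 1.003
{'time_s': 0.15, 'joints': array([-1.15,  0.12,  1.44,  0.  ,  1.58, -0.04]), 'joint_velocities': array([ 0., -0., -0., -0., -0.,  0.]), 'joint_efforts': array([  0.  , -72.18, -62.29,   0.08,   0.02,  -0.  ]), 'ee_pos': array([ 299.48, -604.78,  235.07]), 'orientation': array([[ 0.44, -0.9 , -0.  ],
       [-0.9 , -0.44,  0.  ],
       [-0.  , -0.  , -1.  ]]), 'force': array([ 0.51, -0.14, -0.2 ]), 'wrist_torque': array([-0.05,  0.  , -0.04]), 'grip_width': 1.0027857015379167}
```

View pics/top0.png

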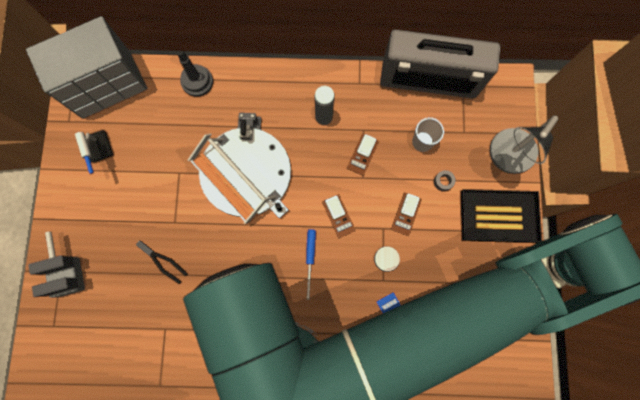

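View pics/scene0.png

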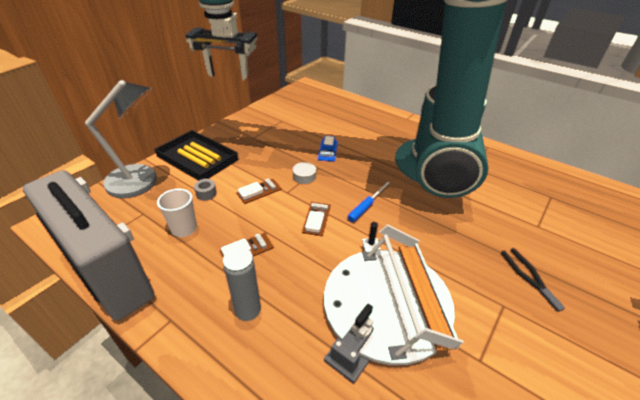

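View pics/wrist0.png

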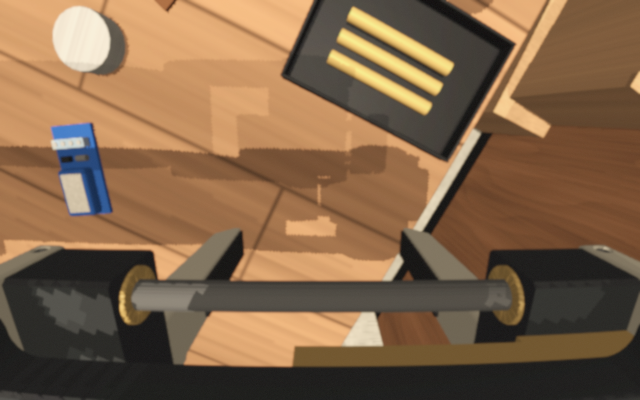

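The top view shows three brown boards at (365,152), (338,213) and (407,212). The blue decoy is at (388,302), the easel at (243,170) with its knob at about (248,122) and post at about (280,208), the can at (324,105) and the cup at (428,133). Next I measure them.

```bash
cat > m.py <<'E'
from h import *
def show(name,im,x0,x1,y0,y1,f):
    c=im[y0:y1,x0:x1]; cv2.imwrite(f"pics/{name}.png",cv2.resize(c,None,fx=f,fy=f,interpolation=cv2.INTER_CUBIC))
E
python3 - <<'E'
from m import *
im=cv2.imread("pics/top0.png");d=np.load("pics/top0.npy");c=cal("top")
X=cloud(c,d)
for n,(u,v) in dict(bA=(365,152),bB=(338,213),bC=(407,212),disc=(270,170),knob=(248,120),post=(280,208),can=(324,92),cup=(428,133),desk=(330,280)).items(): print(n,X[v,u],d[v,u])
hs=cv2.cvtColor(im,cv2.COLOR_BGR2HSV)
# disc: white at z~30
m=((np.abs(X[...,2]-30)<8)&(hs[...,1]<60)&(hs[...,2]>150)).astype(np.uint8)
m[:, :180]=0;m[:,310:]=0;m[:110]=0;m[230:]=0
P=X[m>0]; print(len(P),np.median(P[:,2]))
v,u=np.nonzero(m); cs=cv2.findContours(m,cv2.RETR_EXTERNAL,cv2.CHAIN_APPROX_NONE)[0]
h=cv2.convexHull(np.vstack(cs))[:,0]
H=np.array([onz(c,*p,30)[:2] for p in h]).astype(np.float32)
print(cv2.minEnclosingCircle(H))
show("topE",im,170,320,90,240,4); show("topB",im,300,460,80,240,4)
s=cv2.imread("pics/scene0.png"); show("scE",s,310,470,210,390,4); show("scB",s,200,350,130,270,4)
cv2.imwrite("pics/m.png",m*255)
E
```

```text
bA [ 638.07 -224.32   23.49] 1398.7351
bB [ 451.57 -147.69   22.05] 1365.3868
bC [ 459.83 -347.89   24.79] 1362.3966
disc [573.22  55.94  29.35] 1383.2655
knob [713.84 123.81  63.41] 1377.2179
post [450.79  16.46  84.29] 1305.6716
can [762.2  -97.12 165.95] 1283.6919
cup [ 706.56 -415.29   11.75] 1421.5007
desk [ 259.04 -129.45    0.61] 1349.975
4498 28.60917759075687
((555.4088134765625, 115.31101989746094), 152.76527404785156)
```

View pics/topE.png

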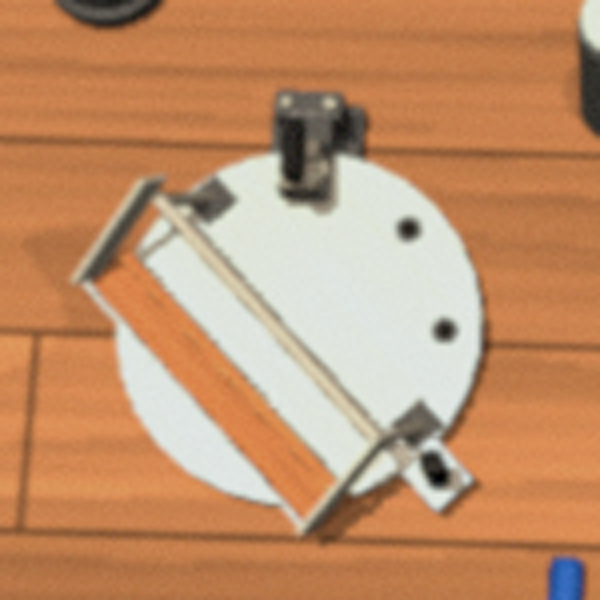

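View pics/topB.png

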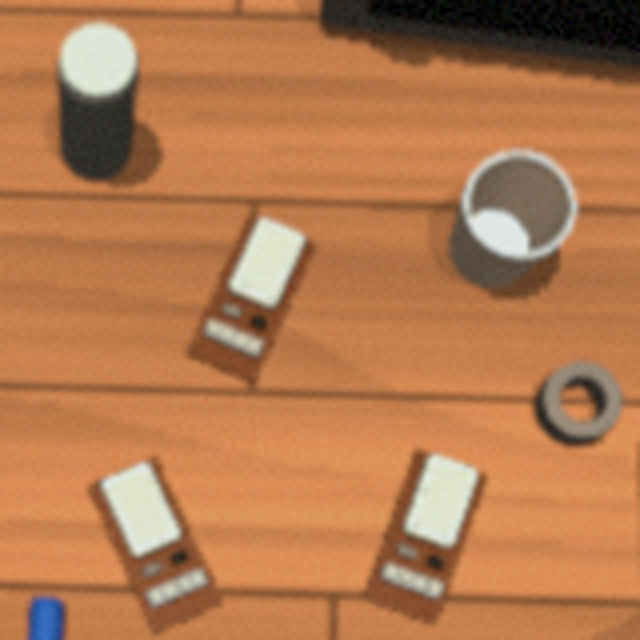

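View pics/scE.png

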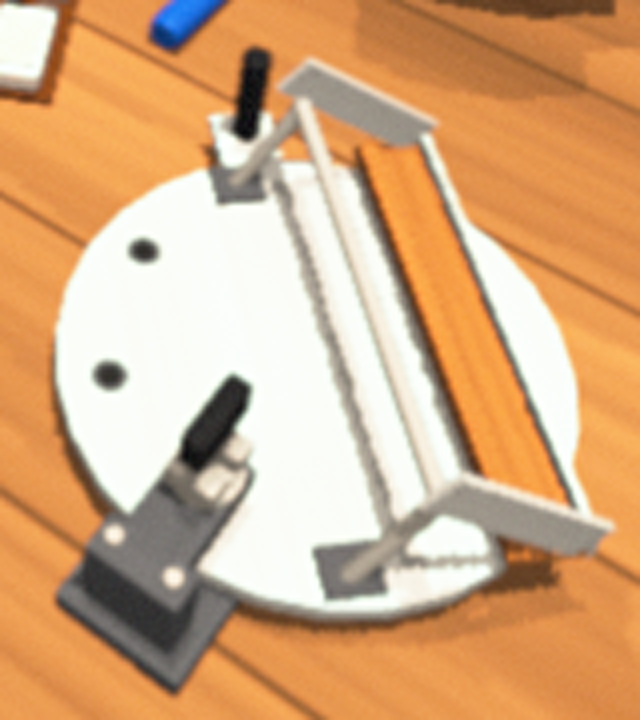

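Run:
```python
from m import *
from scipy.optimize import least_squares
c=cal("top");cs=cal("scene")
im=cv2.imread("pics/top0.png")
g=cv2.cvtColor(im,cv2.COLOR_BGR2HSV)
# disc visible arc points from topE crop
arc=[(120,350),(135,410),(165,455),(210,488),(260,505),(482,320),(475,270),(455,225),(420,188),(375,160),(345,152),(470,385),(455,425),(190,172) ]
P=np.array([onz(c,170+a/4-.5,90+b/4-.5,30)[:2] for a,b in arc])
f=lambda q:np.hypot(*(P-q[:2]).T)-135
r=least_squares(f,[560,100],loss="soft_l1",f_scale=2);print(r.x,r.fun)
ax=r.x
for a,b in[(408,228),(445,330)]:
    h=onz(c,170+a/4-.5,90+b/4-.5,30)[:2];print("hole",h,h-ax,np.hypot(*(h-ax)),np.arctan2(*(h-ax)[::-1]))
k=onz(c,243.7,127.5,116);print("knob top",k)
def tri(a,b):
    p1,r1=ray(c,*a);p2,r2=ray(cs,*b)
    A=np.c_[r1,-r2];t=np.linalg.lstsq(A,p2-p1,rcond=None)[0]
    x=p1+r1*t[0];y=p2+r2*t[1];return (x+y)/2,np.linalg.norm(x-y)
print(tri((243.7,127.5),(363.3,315)))
print("post",onz(c,278.5,205.8,96)); print(onz(cs,310+258/4,210+50/4,96))
dp=np.load("pics/scene0.npy");X=cloud(cs,dp)
print("sceneknob",X[310,366],X[318,361],X[324,358])
show("scB",cv2.imread("pics/scene0.png"),200,350,130,270,4)
```

```text
[569.84 131.01] [-1.92  0.24  2.07  2.54  2.78 -0.76 -0.09  1.16  0.69  1.82  0.94 -0.69
  3.45  9.89]
hole [645.3   54.86] [ 75.46 -76.15] 107.20892420830819 -0.789926484759784
hole [567.88  23.89] [  -1.95 -107.12] 107.14116327370046 -1.5890384188642628
knob top [671.84 125.68 116.  ]
(array([676.99, 128.51, 101.19]), np.float64(0.4005706084771008))
post [454.83  19.83  96.  ]
[455.45  21.98  96.  ]
sceneknob [673.98 130.88 115.93] [693.55 132.54 117.26] [700.9  132.06 107.06]
```

View pics/scB.png

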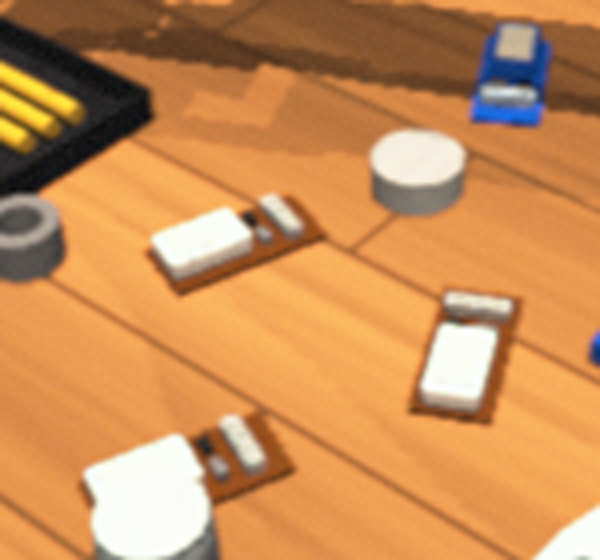

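Candidates: the three brown boards at (365,152), (338,213) and (407,212), against the blue look-alike at (388,302), which I reject. I also exclude the lamp, the case and the other loose items. The crop shows white housings on brown slabs, so all three boards count.

Swivel axis is about (570,131), the plunger is towards +x at about (678,131), and the post is at about (457,21). I'll move over the easel for a closer look.

Request:
{"fn": "play_rows", "kwargs": {
  "steps": [18,60,10,0,0,-2.2,1,18,60,10,0,0,-2.2,1,18,60,10,0,0,-2.2,1,18,60,10,0,0,-2.2,1,18,60,10,0,0,-2.2,1]
}}

```text
time_s: 0.78
ee_pos: [388.3, -307.4, 285.1]
orientation: [[0.263, -0.965, 0.0], [-0.965, -0.263, -0.0], [0.0, -0.0, -1.0]]
force: [1.6, 1.0, 0.2]
grip_width: 1.003
```

Request:
{"fn": "play_rows", "kwargs": {
  "steps": [18,60,5,0,0,-2.2,1,18,60,5,0,0,-2.2,1,18,60,5,0,0,-2.2,1,18,60,0,0,0,-2.2,1,18,60,0,0,0,-2.2,1]
}}

```text
time_s: 1.4
ee_pos: [477.9, -8.5, 300.0]
orientation: [[0.075, -0.997, 0.001], [-0.997, -0.075, -0.0], [0.0, -0.001, -1.0]]
force: [0.6, -1.1, -0.0]
grip_width: 0.999
```

Request:
{"fn": "play_rows", "kwargs": {
  "steps": [18,60,0,0,0,-2.2,1,18,60,0,0,0,-1.7,1,6,16,0,0,0,0,1,0,0,0,0,0,0,1]
}}

```text
time_s: 1.9
ee_pos: [519.8, 125.6, 299.3]
orientation: [[0.01, -1.0, -0.001], [-1.0, -0.01, -0.0], [0.0, 0.001, -1.0]]
force: [0.1, -0.5, 0.1]
grip_width: 1.001
```

Run:
```python
from m import *
c=cal("wrist");im,d=imaging.read_camera("wrist");cv2.imwrite("pics/w1.png",im);np.save("pics/w1.npy",d)
import pickle;pickle.dump(c,open("pics/w1.pkl","wb"))
s=st();print(s["orientation"])
t,d=imaging.read_camera("top");cv2.imwrite("pics/t1.png",t)
```

```text
t 1.95 p [519.65 124.69 299.58] F [-0.32 -0.36  0.12] g 0.996
[[ 0.01 -1.   -0.  ]
 [-1.   -0.01 -0.  ]
 [ 0.    0.   -1.  ]]
```

View pics/w1.png

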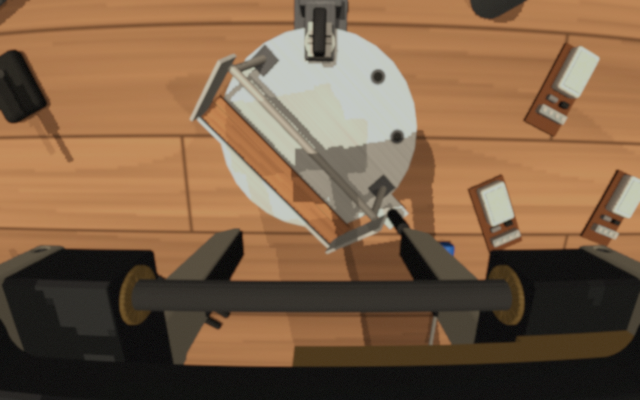

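The close view shows the knob bar at about (319,33), index holes at (377,76) and (397,136), and the post partly hidden at about (395,217). Boards are at about (565,85), (495,212) and (612,205).

Run:
```python
from m import *
import pickle
c=pickle.load(open("pics/w1.pkl","rb"));im=cv2.imread("pics/w1.png");d=np.load("pics/w1.npy")
X=cloud(c,d)
g=cv2.cvtColor(im,cv2.COLOR_BGR2HSV)[...,2]
m=(g<60)&(X[...,2]>105)&(X[...,2]<125); m[:, :290]=0;m[:,350:]=0;m[70:]=0
v,u=np.nonzero(m);print(len(v),u.min(),u.max(),v.min(),v.max())
P=X[m];print(P.mean(0),P.min(0),P.max(0))
pts=np.array([onz(c,a,b,116)[:2] for a,b in zip(u,v)]).astype(np.float32)
print(cv2.minAreaRect(pts))
hs=[]
for box in[(365,65,390,88),(385,125,410,148)]:
    x0,y0,x1,y1=box;s=g[y0:y1,x0:x1]<80
    vv,uu=np.nonzero(s);h=onz(c,uu.mean()+x0,vv.mean()+y0,30)[:2];hs.append(h);print(len(vv),h)
a,b=hs
# axis: holes at radius108 , chord
mid=(a+b)/2;ch=b-a;L=np.hypot(*ch);print("chord",L,2*108*np.sin(.785/2))
n=np.array([-ch[1],ch[0]])/L
for s in(1,-1):
    ax=mid+s*n*108*np.cos(.785/2);
    print("axis",ax,[np.arctan2(*(h-ax)[::-1]) for h in hs])
show("kn",im,270,420,0,150,4)
```

```text
538 313 325 8 54
[677.46 128.47 114.51] [656.18 122.37 106.73] [698.97 134.69 116.95]
((676.44970703125, 128.46737670898438), (43.19825744628906, 12.099303245544434), 0.2969449460506439)
73 [645.39  52.4 ]
84 [567.45  22.03]
chord 83.64797188575602 82.61989141161808
axis [642.65 -55.76] [np.float64(1.5454465513837552), np.float64(2.339225889510495)]
axis [570.19 130.2 ] [np.float64(-0.8023667640792984), np.float64(-1.5961461022060381)]
```

View pics/kn.png

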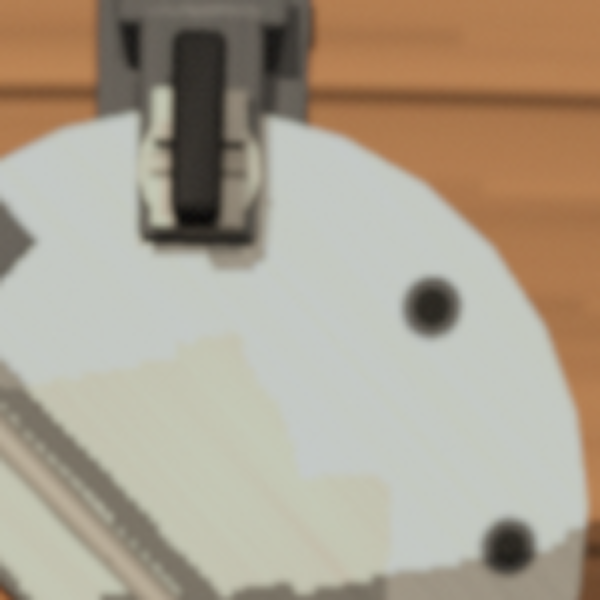

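Request:
{"fn": "play_rows", "kwargs": {
  "steps": [40,1,-35,0,0,0.3,0.3,40,1,-35,0,0,0.3,0.0,40,1,-35,0,0,0,-0.2,37,1,-40,0,0,0,-0.3,0,0,-10,0,0,0,-0.3]
}}

```text
time_s: 2.62
ee_pos: [677.0, 126.8, 141.0]
orientation: [[0.016, -1.0, -0.005], [-1.0, -0.016, -0.001], [0.001, 0.005, -1.0]]
force: [-0.7, -0.5, 0.3]
grip_width: 0.517
```

Request:
{"fn": "play_rows", "kwargs": {
  "steps": [0,0,-16,0,0,0,-0.3,0,0,-15,0,0,0,-0.3,0,0,0,0,0,0,-0.3]
}}

```text
time_s: 3.0
ee_pos: [676.0, 128.9, 113.4]
orientation: [[0.018, -1.0, -0.001], [-1.0, -0.018, -0.0], [0.0, 0.001, -1.0]]
force: [-0.3, 0.7, 0.4]
grip_width: 0.35
```

Run:
```python
from m import *
st()
im,d=imaging.read_camera("wrist");cv2.imwrite("pics/w2.png",im)
```

```text
t 3.0 p [675.99 128.94 113.42] F [-0.3   0.67  0.39] g 0.35
```

View pics/w2.png

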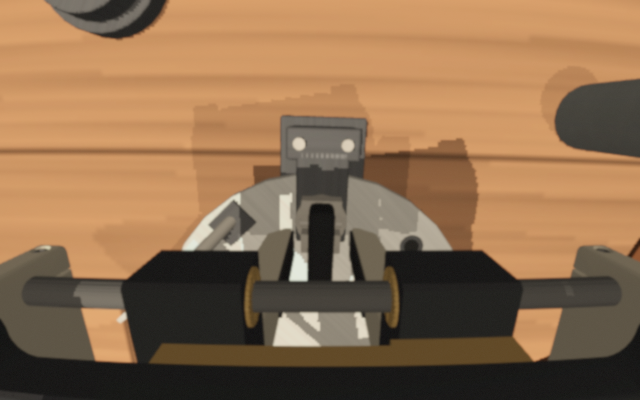

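The bar sits between the fingers, so I close, lift and twist.

Request:
{"fn": "play_rows", "kwargs": {
  "steps": [0,0,0,0,0,0,-1,0,0,0,0,0,0,-1,0,0,0,0,0,0,-1,0,0,7,0,0,0,-1,0,0,7,0,0,0,-1]
}}

```text
time_s: 3.68
ee_pos: [676.6, 129.3, 127.5]
orientation: [[0.018, -1.0, -0.001], [-1.0, -0.018, 0.0], [-0.0, 0.001, -1.0]]
force: [3.2, 3.0, -10.4]
grip_width: 0.148
```

Request:
{"fn": "play_rows", "kwargs": {
  "steps": [0,0,1,0,0,0,-1,0,0,0,0,0,0,-1]
}}

```text
time_s: 3.92
ee_pos: [676.6, 129.2, 128.4]
orientation: [[0.018, -1.0, -0.001], [-1.0, -0.018, 0.0], [-0.0, 0.001, -1.0]]
force: [2.8, 3.0, -10.2]
grip_width: 0.152
```

Request:
{"fn": "play_rows", "kwargs": {
  "steps": [0,0,0,0,0,9,-1,0,0,0,0,0,9,-1,0,0,0,0,0,9,-1,0,0,0,0,0,9,-1,0,0,0,0,0,9,-1]
}}

```text
time_s: 4.55
ee_pos: [676.9, 128.6, 128.4]
orientation: [[0.723, -0.691, 0.0], [-0.691, -0.723, -0.001], [0.001, 0.001, -1.0]]
force: [5.6, -1.0, -9.5]
grip_width: 0.15
```

Request:
{"fn": "play_rows", "kwargs": {
  "steps": [0,0,0,0,0,9,-1,0,0,0,0,0,9,-1,0,0,0,0,0,3,-1,0,0,-2.5,0,0,0,-1,0,0,0,0,0,0,-1]
}}

```text
time_s: 5.18
ee_pos: [677.3, 128.4, 126.5]
orientation: [[0.921, -0.39, 0.001], [-0.39, -0.921, -0.001], [0.002, 0.001, -1.0]]
force: [5.8, -2.5, -7.8]
grip_width: 0.149
```

Request:
{"fn": "play_rows", "kwargs": {
  "steps": [0,0,-1.2,0,0,0,-1,0,0,0,0,0,0,-0.3,0,0,0,0,0,0,-0.3,0,0,0,0,0,0,-0.3]
}}

```text
time_s: 5.68
ee_pos: [676.6, 129.2, 125.2]
orientation: [[0.921, -0.39, -0.0], [-0.39, -0.921, 0.0], [-0.0, 0.0, -1.0]]
force: [1.0, 1.0, 0.5]
grip_width: 0.343
```

Request:
{"fn": "play_rows", "kwargs": {
  "steps": [0,0,15,0,0,0,-0.3,0,0,30,0,0,0,-0.3,-40,0,50,0,0,0,0,-40,0,30,0,0,0,0.5,-20,0,20,0,0,0,0.5]
}}

```text
time_s: 6.3
ee_pos: [576.4, 129.2, 272.3]
orientation: [[0.921, -0.39, 0.003], [-0.39, -0.921, 0.001], [0.003, -0.002, -1.0]]
force: [0.1, -0.4, -0.0]
grip_width: 0.626
```

```bash
cat >> m.py <<'E'
def w(name):
    import pickle
    c=cal("wrist");im,d=imaging.read_camera("wrist");cv2.imwrite(f"pics/{name}.png",im);np.save(f"pics/{name}.npy",d)
    pickle.dump(c,open(f"pics/{name}.pkl","wb"));s=st();print(np.array(s["orientation"]).tolist());return c,im,d
def ld(name):
    import pickle
    return pickle.load(open(f"pics/{name}.pkl","rb")),cv2.imread(f"pics/{name}.png"),np.load(f"pics/{name}.npy")
E
python3 - <<'E'
from m import *
w("w3")
E
```

```text
t 6.35 p [575.66 129.43 275.04] F [-0.25  0.47  4.55] g 0.67
[[0.9209959611948175, -0.38953464043901576, 0.005404013404953879], [-0.3895458992604178, -0.9210063062499206, 0.0011731228707522452], [0.004520158429372349, -0.003185552687396194, -0.999984710094034]]
```

View pics/w3.png

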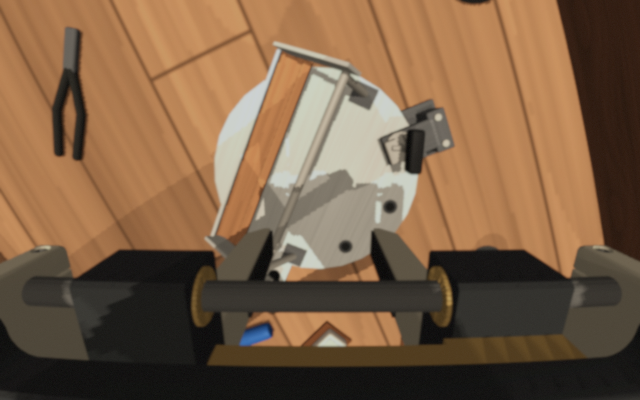

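Run:
```python
from m import *
c,im,d=ld("w3");X=cloud(c,d)
g=cv2.cvtColor(im,cv2.COLOR_BGR2HSV)[...,2]
def knob(c,im,X,z=128):
    g=cv2.cvtColor(im,cv2.COLOR_BGR2HSV)[...,2]
    m=(g<60)&(np.hypot(X[...,0]-677,X[...,1]-128.5)<35)&(X[...,2]>100)&(X[...,2]<140)
    v,u=np.nonzero(m);print(len(v),np.percentile(X[m][:,2],[50,90]))
    p=np.array([onz(c,a,b,z)[:2] for a,b in zip(u,v)]).astype(np.float32);r=cv2.minAreaRect(p);print(r)
knob(c,im,X)
```

```text
713 [126.03 127.31]
((674.9583129882812, 131.4844207763672), (41.3790283203125, 17.48470687866211), 65.854736328125)
```

Request:
{"fn": "play_rows", "kwargs": {
  "steps": [-40,-36,-20,0,0,-8,0.1,-40,-36,-40,0,0,-8,0.1,-38.5,-36,-40,0,0,-7,0.1,0,0,-40,0,0,0,0.1,0,0,0,0,0,0,0.1]
}}

```text
time_s: 6.98
ee_pos: [463.1, 25.3, 132.3]
orientation: [[0.695, -0.719, -0.003], [-0.719, -0.695, 0.0], [-0.002, 0.002, -1.0]]
force: [-0.5, -0.7, 0.6]
grip_width: 0.55
```

Run:
```python
from m import *
w("w4")
```

```text
t 7.03 p [464.15  25.61 134.37] F [0.47 0.03 1.2 ] g 0.552
[[0.6953146851271874, -0.718704865471223, -0.0008972148412651887], [-0.7187051124250673, -0.6953150056625811, 6.537978397930433e-05], [-0.0006708357112842492, 0.0005993733694496924, -0.9999995953654244]]
```

View pics/w4.png

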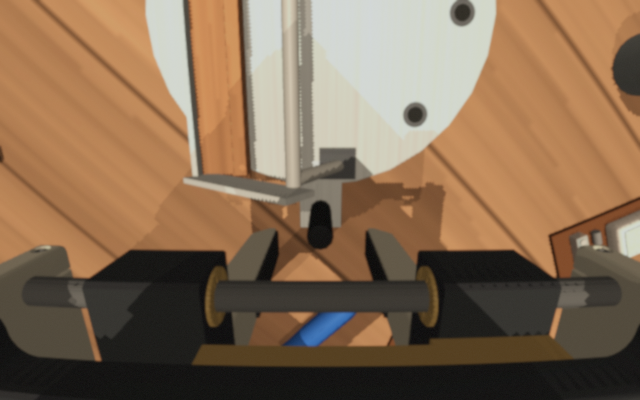

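Run:
```python
from m import *
c,im,d=ld("w4");X=cloud(c,d)
g=cv2.cvtColor(im,cv2.COLOR_BGR2HSV)[...,2]
m=(g<70)&(np.hypot(X[...,0]-458,X[...,1]-21)<20)&(X[...,2]>30)&(X[...,2]<105);m[250:]=0
v,u=np.nonzero(m);print(len(v),u.min(),u.max(),v.min(),v.max(),X[m].max(0))
t=(X[...,2]>92)&m;print(X[t].mean(0),t.sum())
print("top est",onz(c,319.5,238,96)[:2],onz(c,319.5,208,96))
```

```text
989 307 332 201 248 [467.43  30.78  96.33]
[459.01  22.55  94.54] 510
top est [458.51  22.01] [473.26  36.23  96.  ]
```

Request:
{"fn": "play_rows", "kwargs": {
  "steps": [-5.3,-3.4,-16,0,0,0,0.1,0,0,-20,0,0,0,0.1,0,0,-10,0,0,0,0,0,0,0,0,0,0,-1,0,0,0,0,0,0,-1]
}}

```text
time_s: 7.65
ee_pos: [459.0, 22.2, 88.3]
orientation: [[0.695, -0.719, 0.0], [-0.719, -0.695, 0.0], [0.0, -0.0, -1.0]]
force: [-0.5, -0.0, -0.0]
grip_width: 0.335
```

Request:
{"fn": "play_rows", "kwargs": {
  "steps": [0,0,0,0,0,0,-1,0,0,0,0,0,0,-1]
}}

```text
time_s: 7.9
ee_pos: [459.0, 22.2, 88.3]
orientation: [[0.695, -0.719, 0.001], [-0.719, -0.695, 0.0], [0.0, -0.001, -1.0]]
force: [0.3, 0.2, 2.2]
grip_width: 0.186
```

Run:
```python
import numpy as np
a=np.array([570.1,130.5]);r=np.array([459,22.2])-a;p=a+r;q=p.copy()
for i in range(1,16):
    t=np.radians(6*i);R=np.array([[np.cos(t),-np.sin(t)],[np.sin(t),np.cos(t)]]);n=a+R@r;dlt=np.round(n-q,1);q=q+dlt;print(dlt,q)
```

```text
[ 11.9 -11. ] [470.9  11.2]
[13.  -9.7] [483.9   1.5]
[14.  -8.3] [497.9  -6.8]
[14.8 -6.8] [512.7 -13.6]
[15.3 -5.2] [528.  -18.8]
[15.9 -3.6] [543.9 -22.4]
[16.1 -1.9] [560.  -24.3]
[16.2 -0.2] [576.2 -24.5]
[16.2  1.5] [592.4 -23. ]
[15.9  3.1] [608.3 -19.9]
[15.5  4.9] [623.8 -15. ]
[15.   6.4] [638.8  -8.6]
[14.1  7.9] [652.9  -0.7]
[13.3  9.4] [666.2   8.7]
[12.2 10.7] [678.4  19.4]
```

Request:
{"fn": "play_rows", "kwargs": {
  "steps": [11.9,-11,0,0,0,6,-1,13,-9.7,0,0,0,6,-1,14,-8.3,0,0,0,6,-1,14.8,-6.8,0,0,0,6,-1,15.3,-5.2,0,0,0,6,-1]
}}

```text
time_s: 8.52
ee_pos: [528.3, -19.0, 88.3]
orientation: [[0.962, -0.272, 0.0], [-0.272, -0.962, 0.0], [0.0, -0.0, -1.0]]
force: [-1.0, 3.8, 6.0]
grip_width: 0.181
```

Request:
{"fn": "play_rows", "kwargs": {
  "steps": [15.9,-3.6,0,0,0,6,-1,16.1,-1.9,0,0,0,6,-1,16.2,-0.2,0,0,0,6,-1,16.2,1.5,0,0,0,6,-1,15.9,3.1,0,0,0,6,-1]
}}

```text
time_s: 9.15
ee_pos: [608.7, -20.1, 88.4]
orientation: [[0.969, 0.246, 0.0], [0.246, -0.969, -0.0], [0.0, 0.001, -1.0]]
force: [-2.8, 1.2, 4.6]
grip_width: 0.188
```

Request:
{"fn": "play_rows", "kwargs": {
  "steps": [15.5,4.9,0,0,0,6,-1,15,6.4,0,0,0,6,-1,14.1,7.9,0,0,0,6,-1,13.3,9.4,0,0,0,6,-1,12.2,10.7,0,0,0,6,-1]
}}

```text
time_s: 9.78
ee_pos: [679.1, 19.0, 88.4]
orientation: [[0.717, 0.697, 0.001], [0.697, -0.717, -0.001], [0.0, 0.002, -1.0]]
force: [-0.2, -3.3, 3.9]
grip_width: 0.185
```

Request:
{"fn": "play_rows", "kwargs": {
  "steps": [0,0,0,0,0,0,-1]
}}

```text
time_s: 9.9
ee_pos: [679.5, 19.5, 88.4]
orientation: [[0.718, 0.696, 0.002], [0.696, -0.718, -0.001], [0.001, 0.002, -1.0]]
force: [5.4, -4.1, 1.3]
grip_width: 0.188
```

Request:
{"fn": "play_rows", "kwargs": {
  "steps": [0,0,0,0,0,0,0,0,0,0,0,0,0,0.1,0,0,30,0,0,0,0.1,0,0,50,0,0,-4,0,-15,10,45,0,0,-9,0]
}}

```text
time_s: 10.52
ee_pos: [663.0, 29.1, 214.2]
orientation: [[0.859, 0.512, -0.0], [0.512, -0.859, 0.0], [-0.0, -0.0, -1.0]]
force: [0.6, 1.0, -0.6]
grip_width: 0.497
```

Request:
{"fn": "play_rows", "kwargs": {
  "steps": [-20,25,40,0,0,-9,0,-20,25,30,0,0,-9,0,-20,20,0,0,0,-9,0,-20,20,0,0,0,-9,0,-7,10,0,0,0,-9,0]
}}

```text
time_s: 11.15
ee_pos: [575.1, 130.2, 283.2]
orientation: [[0.969, -0.246, 0.0], [-0.246, -0.969, 0.0], [0.0, -0.0, -1.0]]
force: [0.1, 0.1, 0.2]
grip_width: 0.498
```

Request:
{"fn": "play_rows", "kwargs": {
  "steps": [0,0,0,0,0,-9,0,0,0,0,0,0,0,0]
}}

```text
time_s: 11.4
ee_pos: [575.9, 129.5, 282.9]
orientation: [[0.921, -0.389, -0.0], [-0.389, -0.921, 0.0], [-0.0, -0.0, -1.0]]
force: [-0.2, 0.4, 0.4]
grip_width: 0.501
```

Run:
```python
from m import *
w("w5")
```

```text
t 11.45 p [576.06 129.36 282.85] F [-0.79  0.78  0.14] g 0.5
[[0.922141304876399, -0.3868532144200343, -6.583113960186108e-05], [-0.38685321280461366, -0.9221413071919757, 3.623565387537575e-05], [-7.472349230471343e-05, -7.947405290114429e-06, -0.9999999971766192]]
```

View pics/w5.png

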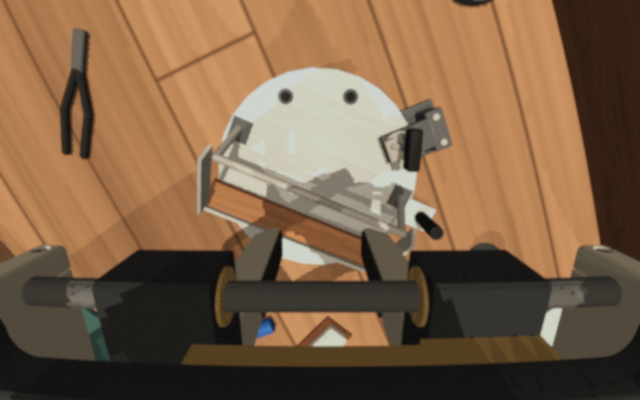

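Run:
```python
from m import *
c,im,d=ld("w5");X=cloud(c,d)
g=cv2.cvtColor(im,cv2.COLOR_BGR2HSV)[...,2]
hs=[]
for cx,cy in[(286,96),(350,97)]:
    s=g[cy-11:cy+12,cx-11:cx+12]<80
    vv,uu=np.nonzero(s);h=onz(c,uu.mean()+cx-11,vv.mean()+cy-11,30)[:2];hs.append(h);print(len(vv),h)
a,b=hs;mid=(a+b)/2;ch=b-a;L=np.hypot(*ch);n=np.array([-ch[1],ch[0]])/L
for s in(1,-1):
    ax=mid+s*n*108*np.cos(.785/2);print("axis",ax,[np.arctan2(*(h-ax)[::-1]) for h in hs],L)
for ax in([570.1,130.5],): print([np.arctan2(*(h-ax)[::-1]) for h in hs])
m=(g<60)&(np.hypot(X[...,0]-677,X[...,1]-128.5)<35)&(X[...,2]>100)&(X[...,2]<140)
v,u=np.nonzero(m);p=np.array([onz(c,a,b,128)[:2] for a,b in zip(u,v)]).astype(np.float32);print(cv2.minAreaRect(p),np.percentile(X[m][:,2],[50,90]))
```

```text
72 [572.09 237.53]
78 [647.57 205.32]
axis [648.99 313.21] [np.float64(-2.3642642084003747), np.float64(-1.583959251621865)] 82.07162562706813
axis [570.67 129.64] [np.float64(1.5576334019679294), np.float64(0.7773284451894193)] 82.07162562706813
[np.float64(1.5522331585264968), np.float64(0.7679776065660842)]
((675.283447265625, 131.24122619628906), (40.88526916503906, 17.581058502197266), 67.08161163330078) [125.98 127.3 ]
```

Request:
{"fn": "play_rows", "kwargs": {
  "steps": [35,0,-40,0,0,0,-0.2,35,0,-40,0,0,0,-0.3,30.6,-0.3,-37,0,0,0,-0.3,0,0,0,0,0,0,-0.3]
}}

```text
time_s: 11.95
ee_pos: [676.6, 128.5, 161.3]
orientation: [[0.922, -0.388, -0.006], [-0.388, -0.922, -0.001], [-0.005, 0.003, -1.0]]
force: [0.3, -0.0, 0.8]
grip_width: 0.35
```

Request:
{"fn": "play_rows", "kwargs": {
  "steps": [0,0,-20,0,0,0,-0.3,0,0,-20,0,0,0,-0.3,0,0,0,0,0,0,-0.3]
}}

```text
time_s: 12.32
ee_pos: [675.7, 129.0, 124.2]
orientation: [[0.921, -0.389, -0.002], [-0.389, -0.921, -0.0], [-0.002, 0.001, -1.0]]
force: [0.1, 0.1, 0.1]
grip_width: 0.353
```

Request:
{"fn": "play_rows", "kwargs": {
  "steps": [0.8,0,0,0,0,0,-1,0,0,0,0,0,0,-1,0,0,0,0,0,0,-1,0,0,2,0,0,0,-1,0,0,0,0,0,0,-1]
}}

```text
time_s: 12.95
ee_pos: [677.7, 129.0, 127.2]
orientation: [[0.921, -0.39, 0.0], [-0.39, -0.921, -0.0], [0.0, 0.0, -1.0]]
force: [7.2, -1.1, -8.8]
grip_width: 0.15
```

Request:
{"fn": "play_rows", "kwargs": {
  "steps": [0,0,0,0,0,-9,-1,0,0,0,0,0,-9,-1,0,0,0,0,0,-9,-1,0,0,0,0,0,-9,-1,0,0,0,0,0,-9,-1]
}}

```text
time_s: 13.58
ee_pos: [677.4, 129.2, 126.9]
orientation: [[0.371, -0.929, -0.001], [-0.929, -0.371, 0.0], [-0.0, 0.001, -1.0]]
force: [5.1, 0.6, -9.1]
grip_width: 0.147
```

Request:
{"fn": "play_rows", "kwargs": {
  "steps": [0,0,0,0,0,-9,-1,0,0,0,0,0,-9,-1,0,0,0,0,0,-5,-1,0,0,0,0,0,0,-1]
}}

```text
time_s: 14.08
ee_pos: [677.1, 129.3, 127.3]
orientation: [[-0.016, -1.0, -0.001], [-1.0, 0.016, 0.0], [-0.0, 0.001, -1.0]]
force: [0.4, 1.8, -6.0]
grip_width: 0.147
```

Request:
{"fn": "play_rows", "kwargs": {
  "steps": [0,0,0,0,0,1.7,-1,0,0,-7,0,0,0,-1,0,0,-6,0,0,0,-1,0,0,0,0,0,0,-1]
}}

```text
time_s: 14.58
ee_pos: [680.1, 129.5, 121.6]
orientation: [[0.015, -1.0, 0.009], [-1.0, -0.015, 0.001], [-0.001, -0.009, -1.0]]
force: [-5.4, 0.4, 37.7]
grip_width: 0.144
```

Request:
{"fn": "play_rows", "kwargs": {
  "steps": [0,0,-1,0,0,0,-1,0,0,0,0,0,0,-0.3,0,0,0,0,0,0,-0.3,0,0,0,0,0,0,-0.3]
}}

```text
time_s: 15.08
ee_pos: [677.4, 129.0, 113.5]
orientation: [[0.014, -1.0, -0.001], [-1.0, -0.014, -0.0], [0.0, 0.001, -1.0]]
force: [1.2, -0.4, -0.3]
grip_width: 0.344
```

Request:
{"fn": "play_rows", "kwargs": {
  "steps": [0,0,20,0,0,0,-0.3,0,0,40,0,0,0,-0.3,-30,0,50,0,0,0,0,-50,0,30,0,0,0,0.5,-20,0,0,0,0,0,0.5]
}}

```text
time_s: 15.7
ee_pos: [576.5, 129.2, 258.8]
orientation: [[0.013, -1.0, 0.006], [-1.0, -0.013, 0.001], [-0.001, -0.006, -1.0]]
force: [-0.1, 0.7, 0.2]
grip_width: 0.624
```

Run:
```python
from m import *
w("w6")
c,im,d=ld("w6");X=cloud(c,d)
g=cv2.cvtColor(im,cv2.COLOR_BGR2HSV)[...,2]
m=(g<60)&(np.hypot(X[...,0]-677,X[...,1]-128.5)<35)&(X[...,2]>95)&(X[...,2]<140)
v,u=np.nonzero(m);p=np.array([onz(c,a,b,116)[:2] for a,b in zip(u,v)]).astype(np.float32);print(cv2.minAreaRect(p),np.percentile(X[m][:,2],[50,90]))
im,d=imaging.read_camera("top");cv2.imwrite("pics/t2.png",im);np.save("pics/t2.npy",d)
```

```text
t 15.75 p [575.24 129.29 257.53] F [-0.14  0.65  1.06] g 0.665
[[0.013745465525686843, -0.9998981992531342, 0.0038279639264111064], [-0.9999052387512811, -0.013742455840190583, 0.0008114340539378699], [-0.0007587458241286001, -0.003838754722584151, -0.9999923441041708]]
((677.4984130859375, 128.66844177246094), (41.159629821777344, 11.771300315856934), 1.1171704530715942) [114.66 115.61]
```

View pics/w6.png

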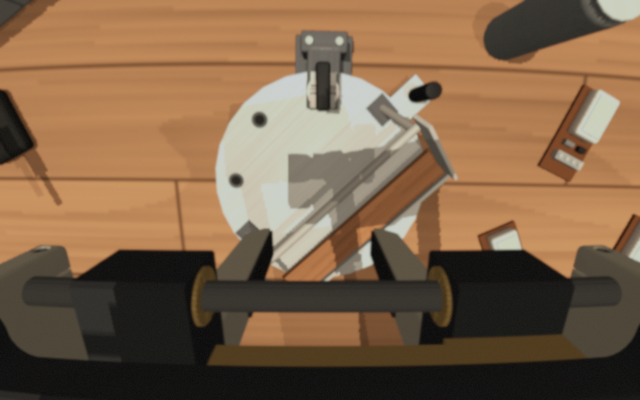

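View pics/t2.png

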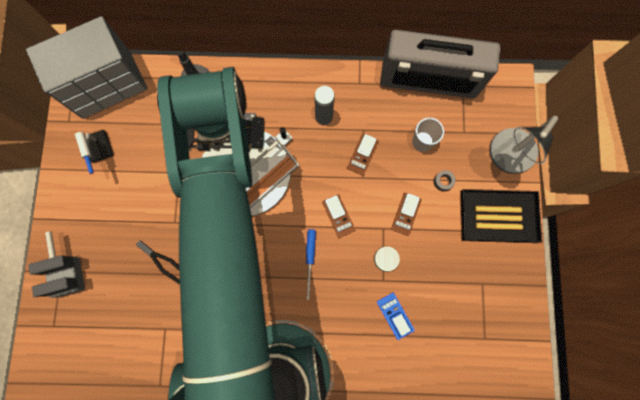

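The plunger is home: knob top is at about 116 and in line, with the easel at the right stop. I look at the boards next.

Request:
{"fn": "play_rows", "kwargs": {
  "steps": [-20,-55,15,0,0,0,1,-20,-55,15,0,0,0,1,-20,-55,15,0,0,0,1,-20,-55,0,0,0,0,1,-15,-55,0,0,0,0,1]
}}

```text
time_s: 16.42
ee_pos: [482.2, -147.9, 299.7]
orientation: [[0.013, -1.0, 0.001], [-1.0, -0.013, -0.0], [0.0, -0.001, -1.0]]
force: [0.8, -0.3, -0.5]
grip_width: 1.0
```

Request:
{"fn": "play_rows", "kwargs": {
  "steps": [0,-55,0,0,0,0,1,0,0,0,0,0,0,1,0,0,0,0,0,0,1]
}}

```text
time_s: 16.8
ee_pos: [482.9, -201.0, 298.9]
orientation: [[0.012, -1.0, -0.0], [-1.0, -0.012, 0.0], [-0.0, 0.0, -1.0]]
force: [0.8, -0.3, 0.1]
grip_width: 1.0
```

```bash
cat >> m.py <<'E'
def boards(c,im,d,draw=None):
    hs=cv2.cvtColor(im,cv2.COLOR_BGR2HSV);X=cloud(c,d)
    m=((hs[...,1]<70)&(hs[...,2]>140)&(X[...,2]>17)&(X[...,2]<32)).astype(np.uint8)
    m=cv2.morphologyEx(m,cv2.MORPH_OPEN,np.ones((3,3)))
    b=((hs[...,0]<14)&(hs[...,1]>120)&(hs[...,2]<125)&(np.abs(X[...,2]-6)<6)).astype(np.uint8)
    out=[]
    for k in cv2.findContours(m,cv2.RETR_EXTERNAL,cv2.CHAIN_APPROX_NONE)[0]:
        if cv2.contourArea(k)<150: continue
        P=np.array([onz(c,*q[0],24)[:2] for q in k]).astype(np.float32)
        (cx,cy),(w_,h_),a=cv2.minAreaRect(P)
        if w_<h_: w_,h_,a=h_,w_,a+90
        uv=k[:,0].mean(0)
        # sense of x: away from brown/terminals
        bb=(hs[...,0]<14)&(hs[...,1]>100)&(hs[...,2]<140)
        Q=X[(np.abs(X[...,2]-6)<5)&bb][:,:2]; Q=Q[np.hypot(*(Q-[cx,cy]).T)<95]
        e=np.array([np.cos(np.radians(a)),np.sin(np.radians(a))])
        s=((Q-[cx,cy])@e).mean() if len(Q) else 0
        if s>0: a+=180
        a=(a+180)%360-180
        print("px",uv.round(),"c",np.array([cx,cy]),"size",round(w_,1),round(h_,1),"yaw",round(a,1),"s",round(float(s),1),len(Q))
        out.append((cx,cy,a))
    return out
E
python3 - <<'E'
from m import *
c,im,d=w("w7");boards(c,im,d)
E
```

```text
t 16.85 p [ 482.95 -200.45  298.95] F [ 0.8   0.09 -0.23] g 1.002
[[0.013488119888809116, -0.9999090124695162, -0.0001934014011782501], [-0.9999089776555292, -0.013488182196960682, 0.0003245687843973283], [-0.00032714788602139706, 0.00018900597465321625, -0.9999999286254987]]
px [380. 269.] c [ 332.86 -295.46] size 60.8 44.6 yaw 90.3 s -32.8 273
px [278. 176.] c [ 472.57 -140.47] size 61.4 37.3 yaw 25.8 s -41.5 1012
px [431. 170.] c [ 485.01 -358.46] size 60.3 37.6 yaw -18.6 s 40.3 1092
px [144. 161.] c [487.14  51.49] size 176.5 39.7 yaw 134.6 s -61.0 2
px [ 87. 120.] c [549.19 133.77] size 242.0 60.4 yaw 134.2 s 0.0 0
px [628.  40.] c [ 676.58 -616.59] size 71.8 44.8 yaw 11.1 s -19.5 93
px [345.  33.] c [ 661.02 -229.84] size 61.2 37.9 yaw -22.8 s 21.8 177
px [53. 65.] c [629.38 190.42] size 262.5 107.6 yaw 134.4 s 0.0 0
px [148.  33.] c [658.98  20.71] size 77.9 61.9 yaw -153.4 s 13.4 11
```

View pics/w7.png

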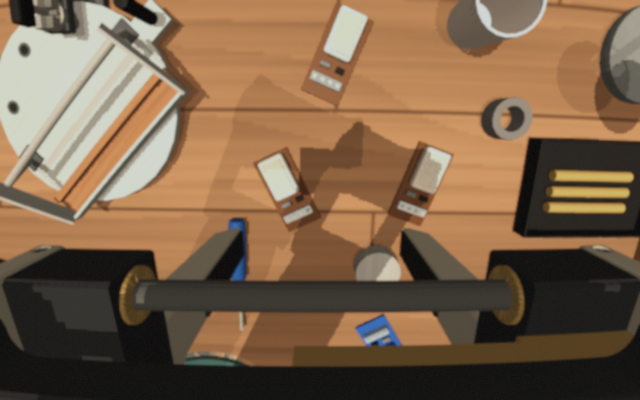

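Housing centres: B1 (472.6,-140.5) yaw 26°, B2 (485,-358.5) yaw -19°, B3 (661,-230) yaw -23°. I pick B1 first.

Request:
{"fn": "play_rows", "kwargs": {
  "steps": [-5,19,-50,0,0,9,0.6,-5,19,-50,0,0,9,0.4,-5.8,19.4,-50,0,0,8.6,0.2,0,0,-50,0,0,0,0.2,0,0,-33,0,0,0,0.2]
}}

```text
time_s: 17.48
ee_pos: [466.4, -141.8, 63.9]
orientation: [[0.462, -0.887, -0.001], [-0.887, -0.462, 0.001], [-0.001, 0.001, -1.0]]
force: [-0.5, -1.1, -0.1]
grip_width: 0.603
```

Request:
{"fn": "play_rows", "kwargs": {
  "steps": [0,0,0,0,0,0,0.2]
}}

```text
time_s: 17.6
ee_pos: [465.9, -142.1, 64.1]
orientation: [[0.461, -0.887, -0.004], [-0.887, -0.461, 0.001], [-0.003, 0.003, -1.0]]
force: [1.0, 0.6, 0.3]
grip_width: 0.601
```

Run:
```python
from m import *
c,im,d=w("w8");boards(c,im,d)
```

```text
t 17.65 p [ 466.84 -142.62   66.14] F [0.02 0.02 0.34] g 0.599
[[0.4606208827563564, -0.8875964626486574, -0.0009601366287044417], [-0.8875966052119021, -0.46062141440780274, 0.00042309013474649466], [-0.0008177927989211691, 0.0006573298608252596, -0.9999994495660446]]
px [321. 216.] c [ 473.25 -138.59] size 59.8 35.1 yaw 26.2 s -16.2 3474
px [592.  26.] c [ 658.38 -226.8 ] size 58.2 37.6 yaw -22.4 s 48.8 5574
px [72. 46.] c [497.98  42.25] size 126.0 40.3 yaw 134.8 s -62.3 4
```

View pics/w8.png

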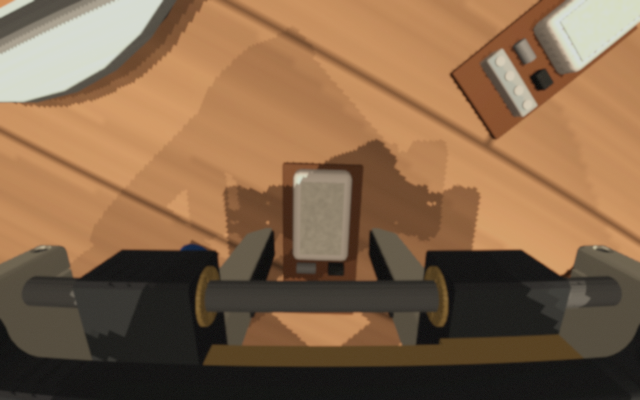

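Request:
{"fn": "play_rows", "kwargs": {
  "steps": [0.8,0.5,-25,0,0,0,0.2,0,0,-15,0,0,0,0.2,0,0,0,0,0,0,-1,0,0,0,0,0,0,-1,0,0,0,0,0,0,-1]
}}

```text
time_s: 18.27
ee_pos: [468.1, -143.1, 27.0]
orientation: [[0.459, -0.888, 0.001], [-0.888, -0.459, -0.0], [0.001, -0.001, -1.0]]
force: [-0.3, 1.5, 5.9]
grip_width: 0.41
```

Request:
{"fn": "play_rows", "kwargs": {
  "steps": [0,0,0,0,0,0,-1,0,0,30,0,0,0,-1,0,0,50,0,0,0,-1,0,0,50,0,0,0,-1,0,0,50,0,0,0,-1]
}}

```text
time_s: 18.9
ee_pos: [467.3, -143.0, 207.9]
orientation: [[0.459, -0.888, 0.001], [-0.888, -0.459, -0.0], [0.0, -0.0, -1.0]]
force: [0.6, -1.2, -0.3]
grip_width: 0.407
```

```bash
cat > place.py <<'E'
from m import *
import sys
from scipy.spatial.transform import Rotation as Ro
def target(y,h=27,gx=20,exa=44.3,up=2,back=2,ax=(570.3,130.2),a=35.8):
    t=np.radians(exa);ex=np.array([np.cos(t),np.sin(t),0]);ey=np.array([-ex[1],ex[0],0]);ez=np.array([0,0,1.])
    a=np.radians(a);u=np.cos(a)*ex+np.sin(a)*ez;n=-np.sin(a)*ex+np.cos(a)*ez
    foot=np.array([*ax,45.])-88*ex
    P=foot+(60+gx)*u+y*ey+h*n+up*ez+back*ex
    R=np.c_[-ey,np.cross(-n,-ey),-n]
    return P,R,ex,ey
def go(y,**k):
    P,R,ex,ey=target(y,**k);s=manip.sense();R0=np.array(s["orientation"])
    rv=Ro.from_matrix(R@R0.T).as_rotvec(degrees=True)
    print("target",P,"delta",P-s["ee_pos"],"rotvec",rv,np.linalg.norm(rv))
if __name__=="__main__": go(float(sys.argv[1]),**{q.split("=")[0]:float(q.split("=")[1]) for q in sys.argv[2:]})
E
python3 place.py -70
python3 - <<'E'
from m import *
im,d=imaging.read_camera("wrist");cv2.imwrite("pics/w9.png",im);st()
E
```

```text
target [592.77  54.32 115.7 ] delta [125.48 197.28 -92.2 ] rotvec [ 21.03 -29.1   16.41] 39.47923899361078
t 18.95 p [ 468.82 -143.51  214.97] F [1.12 0.29 6.92] g 0.404
```

View pics/w9.png

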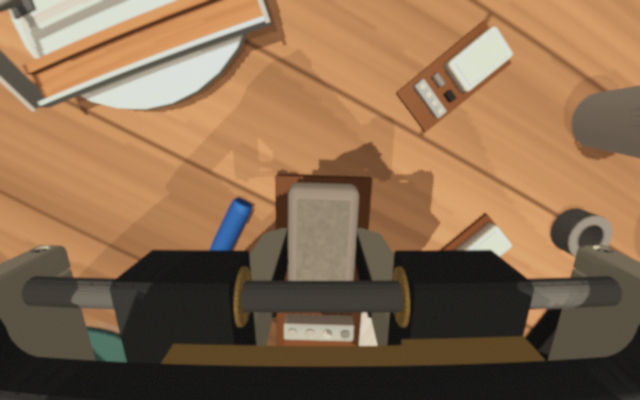

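Request:
{"fn": "play_rows", "kwargs": {
  "steps": [25,39.5,0,4.2,-5.8,3.3,-1,25,39.5,0,4.2,-5.8,3.3,-1,25,39.5,0,4.2,-5.8,3.3,-1,25,39.5,0,4.2,-5.8,3.3,-1,25,39.5,0,4.2,-5.8,3.3,-1]
}}

```text
time_s: 19.58
ee_pos: [593.2, 55.6, 206.5]
orientation: [[0.701, -0.577, 0.419], [-0.713, -0.568, 0.41], [0.001, -0.587, -0.81]]
force: [0.2, 0.3, -0.6]
grip_width: 0.408
```

Request:
{"fn": "play_rows", "kwargs": {
  "steps": [0,0,0,0,0,0,-1,0,0,0,0,0,0,-1]
}}

```text
time_s: 19.82
ee_pos: [592.3, 54.1, 206.0]
orientation: [[0.699, -0.581, 0.416], [-0.715, -0.569, 0.407], [-0.0, -0.582, -0.813]]
force: [-1.1, 0.4, -0.9]
grip_width: 0.407
```

```bash
python3 place.py -70
python3 - <<'E'
from m import *
c,im,d=w("w10")
im,d=imaging.read_camera("scene");cv2.imwrite("pics/s10.png",im)
E
```

```text
target [592.77  54.32 115.7 ] delta [  0.43   0.25 -90.31] rotvec [ 0.13 -0.15 -0.08] 0.21723310721380382
t 19.88 p [592.44  53.95 206.23] F [ 0.05 -0.67 -0.9 ] g 0.408
[[0.6993225693733361, -0.5810417137176358, 0.41633936984766196], [-0.7148062268237245, -0.568492547130503, 0.4072692990529769], [4.537736908378557e-05, -0.5824145866795798, -0.8128919037385897]]
```

View pics/s10.png

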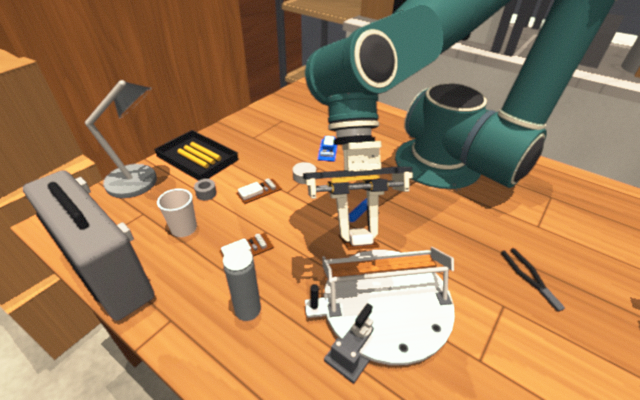

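View pics/w10.png

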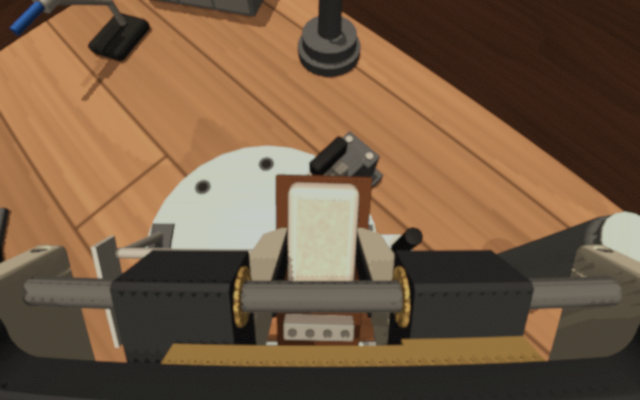

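Request:
{"fn": "play_rows", "kwargs": {
  "steps": [0.3,0.2,-30,0,0,0,-1,0,0,-30,0,0,0,-1,0,0,-14,0,0,0,-1,0,0,-6,0,0,0,-1,0,0,-5,0,0,0,-1]
}}

```text
time_s: 20.55
ee_pos: [593.3, 54.5, 121.7]
orientation: [[0.7, -0.58, 0.417], [-0.715, -0.568, 0.408], [0.001, -0.584, -0.812]]
force: [0.5, 0.5, -1.7]
grip_width: 0.407
```

Request:
{"fn": "play_rows", "kwargs": {
  "steps": [0,0,-3,0,0,0,-1,0,0,-2,0,0,0,-1]
}}

```text
time_s: 20.8
ee_pos: [593.0, 54.7, 116.2]
orientation: [[0.7, -0.58, 0.417], [-0.714, -0.568, 0.408], [0.0, -0.583, -0.812]]
force: [0.1, -0.2, -0.9]
grip_width: 0.406
```

Request:
{"fn": "play_rows", "kwargs": {
  "steps": [0,0,-1.5,0,0,0,-1,0,0,-1,0,0,0,-1,0,0,0,0,0,0,-1]
}}

```text
time_s: 21.18
ee_pos: [593.6, 54.7, 114.9]
orientation: [[0.7, -0.579, 0.418], [-0.715, -0.568, 0.409], [0.001, -0.585, -0.811]]
force: [-1.0, 0.2, 6.4]
grip_width: 0.408
```

Run:
```python
from m import *
st()
im,d=imaging.read_camera("scene");show("s11",im,300,460,180,340,4)
```

```text
t 21.18 p [593.57  54.74 114.89] F [-1.01  0.21  6.41] g 0.408
```

View pics/s11.png

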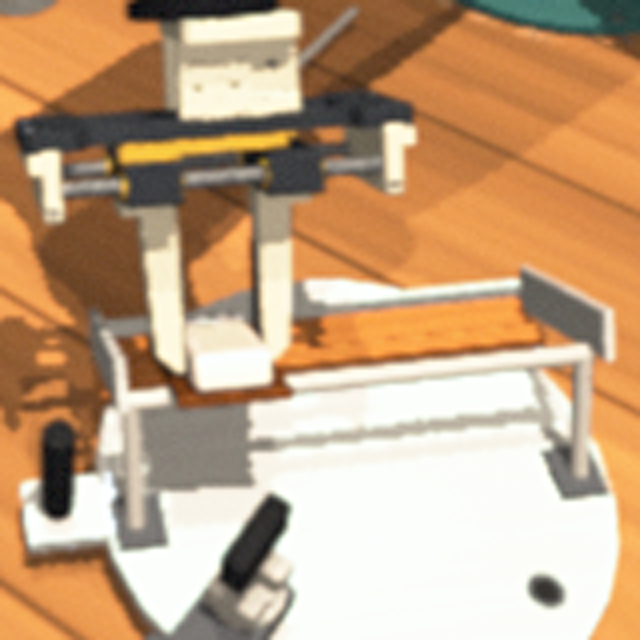

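Contact force is 6.4 N and the board lies on the rail, so I release it and retreat along the tool axis.

Request:
{"fn": "play_rows", "kwargs": {
  "steps": [0,0,0,0,0,0,0,0,0,0,0,0,0,0,0,0,0,0,0,0,0,-8,-8,16,0,0,0,0,-17,-16,33,0,0,0,0]
}}

```text
time_s: 21.85
ee_pos: [567.0, 30.9, 161.4]
orientation: [[0.7, -0.582, 0.414], [-0.714, -0.569, 0.409], [-0.003, -0.582, -0.813]]
force: [1.3, 0.1, 0.6]
grip_width: 0.501
```

Request:
{"fn": "play_rows", "kwargs": {
  "steps": [-21,-20,41,-2,2.9,0,0.3,-21,-40,30,-5,7,0,0.6,-20,-50,10,-5,7,0,1,-20,-50,0,-5,7,0,1,-20,-40,0,-4,5,0,1]
}}

```text
time_s: 22.48
ee_pos: [465.4, -171.0, 243.8]
orientation: [[0.675, -0.735, -0.058], [-0.732, -0.678, 0.063], [-0.085, -0.0, -0.996]]
force: [0.9, -0.6, -1.2]
grip_width: 0.972
```

Run:
```python
from m import *
s=st();print(np.array(s["orientation"]))
im,d=imaging.read_camera("scene");show("s12",im,300,460,180,340,4)
```

```text
t 22.48 p [ 465.42 -171.02  243.79] F [ 0.86 -0.62 -1.17] g 0.972
[[ 0.68 -0.74 -0.06]
 [-0.73 -0.68  0.06]
 [-0.09 -0.   -1.  ]]
```

View pics/s12.png

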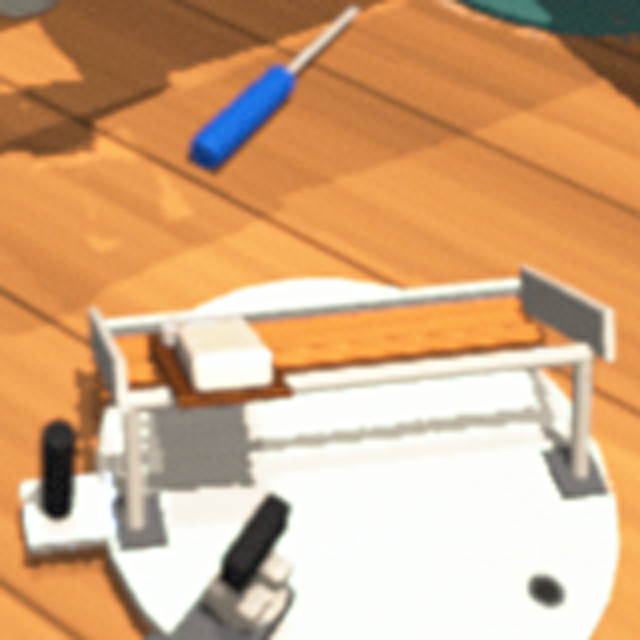

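```bash
cat > pick.py <<'E'
from m import *
import sys
from scipy.spatial.transform import Rotation as Ro
x,y,z,xa=map(float,sys.argv[1:5])
s=manip.sense();t=np.radians(xa);X=np.array([np.cos(t),np.sin(t),0]);Z=np.array([0,0,-1.]);R=np.c_[X,np.cross(Z,X),Z]
rv=Ro.from_matrix(R@np.array(s["orientation"]).T).as_rotvec(degrees=True)
print("delta",np.array([x,y,z])-s["ee_pos"],"rv",rv,np.linalg.norm(rv))
E
python3 pick.py 479.3 -356.6 110 -108.6
```

```text
delta [  15.22 -182.98 -133.44] rv [ -4.98  -1.46 -61.17] 61.393868158118536
```

Request:
{"fn": "play_rows", "kwargs": {
  "steps": [2.5,-30.5,-12,-0.8,-0.25,-10.2,1,2.5,-30.5,-12,-0.8,-0.25,-10.2,1,2.5,-30.5,-12,-0.8,-0.25,-10.2,0.8,2.5,-30.5,-30,-0.8,-0.25,-10.2,0.6,2.5,-30.5,-34,-0.8,-0.25,-10.2,0.4]
}}

```text
time_s: 23.15
ee_pos: [478.6, -322.8, 142.8]
orientation: [[-0.15, -0.989, 0.008], [-0.989, 0.15, 0.013], [-0.014, -0.006, -1.0]]
force: [1.0, -0.3, 0.2]
grip_width: 0.738
```

Request:
{"fn": "play_rows", "kwargs": {
  "steps": [2.5,-30.5,-33,-0.8,-0.25,-10.2,0.2,0,0,0,0,0,0,0.2]
}}

```text
time_s: 23.4
ee_pos: [479.8, -352.6, 107.2]
orientation: [[-0.32, -0.947, 0.009], [-0.947, 0.32, 0.001], [-0.004, -0.008, -1.0]]
force: [0.2, 0.5, -0.3]
grip_width: 0.6
```

```bash
python3 - <<'E'
from m import *
c,im,d=w("w13");boards(c,im,d)
E
python3 pick.py 479.3 -356.6 27 -108.6
```

```text
t 23.45 p [ 480.43 -352.21  109.26] F [-0.42  0.21  0.51] g 0.604
[[-0.3166061555846103, -0.9485004233278854, 0.01036769949195778], [-0.9485515715960579, 0.31662266719838567, -5.136953435377154e-05], [-0.0032339246407743043, -0.009850561557718107, -0.9999462526398183]]
px [326. 200.] c [ 485.58 -359.86] size 60.4 36.0 yaw -19.4 s 15.5 2354
px [88. 39.] c [ 657.61 -232.15] size 56.0 38.8 yaw -22.3 s 16.4 1129
delta [ -1.13  -4.39 -82.26] rv [ 0.    0.59 -0.14] 0.6105901245865686
```

View pics/w13.png

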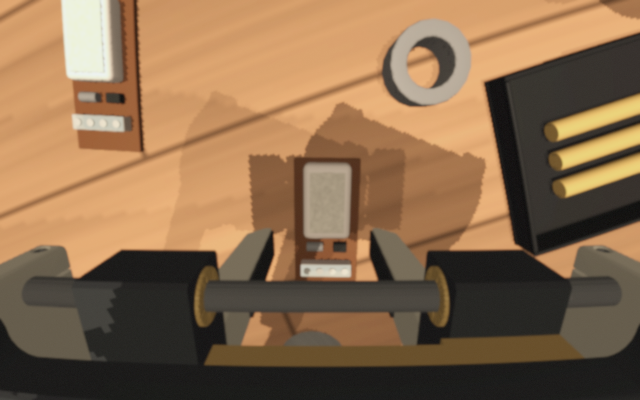

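Request:
{"fn": "play_rows", "kwargs": {
  "steps": [-0.6,-5.1,-40,0,0.6,-0.5,0.2,0,0,-30,0,0,0,0.2,0,0,-12.3,0,0,0,0.2,0,0,0,0,0,0,-1,0,0,0,0,0,0,-1]
}}

```text
time_s: 24.08
ee_pos: [481.0, -357.7, 29.8]
orientation: [[-0.325, -0.946, 0.003], [-0.946, 0.325, -0.003], [0.002, -0.004, -1.0]]
force: [-0.0, 0.1, -0.4]
grip_width: 0.431
```

Request:
{"fn": "play_rows", "kwargs": {
  "steps": [0,0,0,0,0,0,-1,0,0,0,0,0,0,-1]
}}

```text
time_s: 24.32
ee_pos: [480.9, -357.8, 29.8]
orientation: [[-0.325, -0.946, 0.003], [-0.946, 0.325, -0.003], [0.002, -0.004, -1.0]]
force: [0.0, 1.2, 6.9]
grip_width: 0.405
```

Request:
{"fn": "play_rows", "kwargs": {
  "steps": [0,0,30,0,0,0,-1,0,0,50,0,0,0,-1,0,0,50,0,0,0,-1,0,0,50,0,0,0,-1,0,0,0,0,0,0,-1]
}}

```text
time_s: 24.95
ee_pos: [481.3, -358.2, 213.2]
orientation: [[-0.325, -0.946, 0.007], [-0.946, 0.325, -0.007], [0.004, -0.009, -1.0]]
force: [-0.0, 0.2, -1.1]
grip_width: 0.405
```

```bash
python3 place.py 70
python3 - <<'E'
from m import *
w("w14")
E
```

```text
target [495.   154.52 115.7 ] delta [ 13.73 512.72 -97.55] rotvec [  8.35 -36.16  61.25] 71.61631051423457
t 25.0 p [ 480.67 -357.72  210.18] F [-0.13 -0.56 -1.7 ] g 0.404
[[-0.32530478039684535, -0.9456002232875269, 0.004125235695010023], [-0.9456056946817696, 0.32528855669824874, -0.004150309214758641], [0.0025826413549181423, -0.005250961792792055, -0.9999828785353689]]
```

View pics/w14.png

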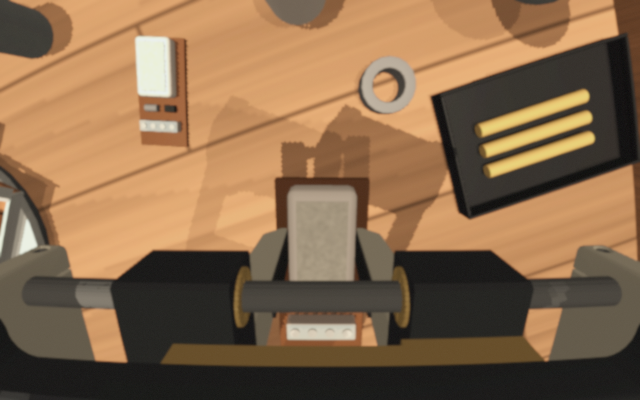

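```bash
python3 place.py 70 h=29.8 gx=21
```

```text
target [494.4  153.94 118.55] delta [ 13.74 511.67 -91.62] rotvec [  8.33 -36.38  61.21] 71.6889707549751
```

Request:
{"fn": "play_rows", "kwargs": {
  "steps": [1.4,57,0,0.9,-4,6.8,-1,1.4,57,0,0.9,-4,6.8,-1,1.4,57,0,0.9,-4,6.8,-1,1.4,57,0,0.9,-4,6.8,-1,1.4,57,0,0.9,-4,6.8,-1]
}}

```text
time_s: 25.62
ee_pos: [486.6, -70.6, 206.6]
orientation: [[0.281, -0.911, 0.302], [-0.956, -0.238, 0.173], [-0.086, -0.337, -0.938]]
force: [0.9, 1.4, -0.1]
grip_width: 0.406
```

Request:
{"fn": "play_rows", "kwargs": {
  "steps": [1.4,57,0,0.9,-4,6.8,-1,1.4,57,0,0.9,-4,6.8,-1,1.4,57,0,0.9,-4,6.8,-1,1.4,57,0,0.9,-4,6.8,-1,0,0,0,0,0,0,-1]
}}

```text
time_s: 26.25
ee_pos: [491.5, 158.1, 205.8]
orientation: [[0.701, -0.583, 0.41], [-0.713, -0.573, 0.404], [-0.001, -0.576, -0.818]]
force: [-0.0, -0.4, -1.4]
grip_width: 0.403
```

Request:
{"fn": "play_rows", "kwargs": {
  "steps": [0,0,0,0,0,0,-1]
}}

```text
time_s: 26.38
ee_pos: [492.5, 155.4, 206.9]
orientation: [[0.698, -0.586, 0.412], [-0.717, -0.571, 0.401], [-0.0, -0.575, -0.818]]
force: [0.1, -0.3, -1.0]
grip_width: 0.405
```

```bash
python3 place.py 70 h=29.8 gx=21
python3 - <<'E'
from m import *
w("w15")
im,d=imaging.read_camera("scene");show("s15",im,300,460,140,340,3)
E
```

```text
target [494.4  153.94 118.55] delta [  1.88  -1.45 -88.38] rotvec [ 0.47 -0.5   0.07] 0.69004224815485
t 26.43 p [492.8  154.94 207.33] F [-1.06 -0.79 -1.4 ] g 0.405
[[0.6968088658484924, -0.5864638621893267, 0.4129376984738937], [-0.7172568376908492, -0.5698909614730512, 0.40095750500152016], [0.00018237505476827463, -0.5755731320842727, -0.8177502897352221]]
```

View pics/w15.png

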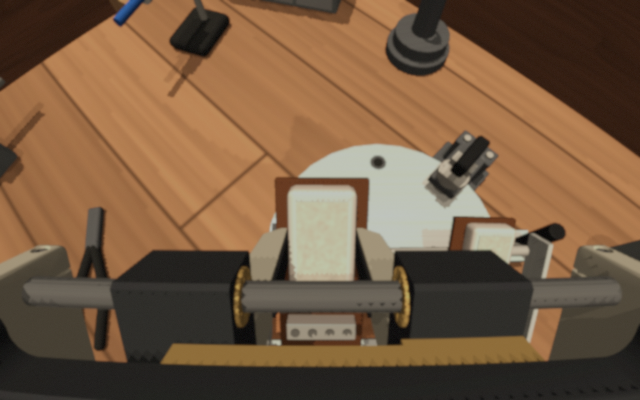

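View pics/s15.png

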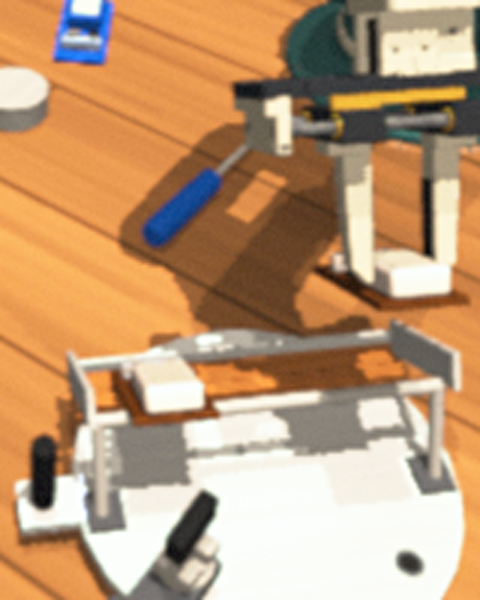

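Request:
{"fn": "play_rows", "kwargs": {
  "steps": [1.7,-1.2,-30,0.4,-0.5,0,-1,0,0,-30,0,0,0,-1,0,0,-17,0,0,0,-1,0,0,-6,0,0,0,-1,0,0,-3,0,0,0,-1]
}}

```text
time_s: 27.1
ee_pos: [495.0, 154.2, 122.7]
orientation: [[0.697, -0.58, 0.421], [-0.717, -0.566, 0.407], [0.002, -0.586, -0.81]]
force: [-0.2, -0.1, -0.9]
grip_width: 0.406
```

Request:
{"fn": "play_rows", "kwargs": {
  "steps": [0,0,-2,0,0,0,-1,0,0,-1,0,0,0,-1,0,0,0,0,0,0,-1]
}}

```text
time_s: 27.48
ee_pos: [494.6, 154.4, 119.3]
orientation: [[0.698, -0.58, 0.421], [-0.716, -0.566, 0.408], [0.002, -0.586, -0.81]]
force: [0.1, -1.4, -1.5]
grip_width: 0.404
```

```bash
python3 place.py 70 h=29.8 gx=21
python3 - <<'E'
from m import *
im,d=imaging.read_camera("scene");show("s16",im,300,460,180,340,4)
E
```

```text
target [494.4  153.94 118.55] delta [-0.23 -0.5  -0.8 ] rotvec [0.04 0.13 0.05] 0.14724828950062482
```

View pics/s16.png

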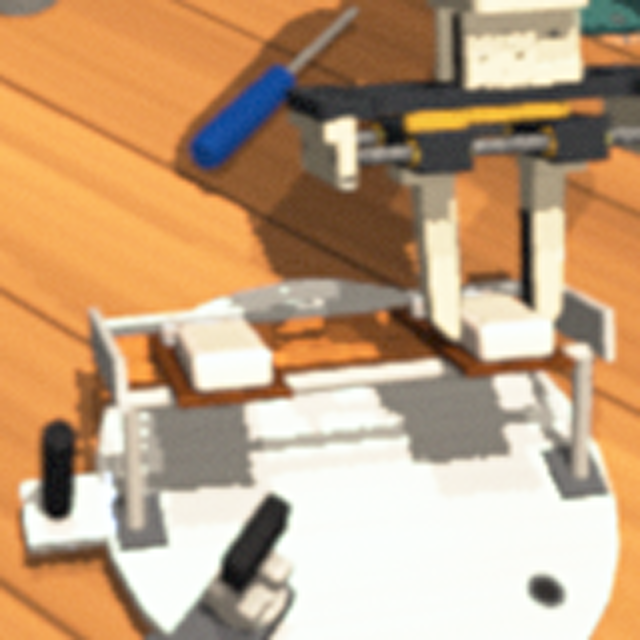

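Request:
{"fn": "play_rows", "kwargs": {
  "steps": [0,0,-1.5,0,0,0,-1,0,0,-1,0,0,0,-1,0,0,0,0,0,0,-1]
}}

```text
time_s: 27.9
ee_pos: [495.2, 154.7, 118.1]
orientation: [[0.698, -0.579, 0.422], [-0.716, -0.566, 0.408], [0.003, -0.588, -0.809]]
force: [-4.4, 0.0, 8.5]
grip_width: 0.404
```

Contact, so I release and retreat.

Request:
{"fn": "play_rows", "kwargs": {
  "steps": [0,0,0,0,0,0,0,0,0,0,0,0,0,0,0,0,0,0,0,0,0,-8,-8,16,0,0,0,0,-17,-16,33,0,0,0,0]
}}

```text
time_s: 28.52
ee_pos: [468.7, 130.5, 164.6]
orientation: [[0.698, -0.581, 0.418], [-0.716, -0.567, 0.408], [-0.0, -0.584, -0.812]]
force: [0.1, -0.8, 1.3]
grip_width: 0.501
```

Request:
{"fn": "play_rows", "kwargs": {
  "steps": [-15,-20,41,-2,2.9,0,0.3,0,-40,30,-5,7,-2,0.6,15,-50,10,-5,7,-4,1,20,-50,0,-5,7,-4,1,20,-50,0,-4,5,-4,1]
}}

```text
time_s: 29.15
ee_pos: [510.4, -81.2, 246.9]
orientation: [[0.486, -0.874, -0.011], [-0.874, -0.486, 0.023], [-0.025, -0.002, -1.0]]
force: [0.3, 0.5, 1.1]
grip_width: 0.976
```

```bash
python3 - <<'E'
from m import *
im,d=imaging.read_camera("scene");show("s17",im,300,460,180,340,4)
c=cal("scene");hs=cv2.cvtColor(im,cv2.COLOR_BGR2HSV);
im,d=imaging.read_camera("top");cv2.imwrite("pics/t17.png",im)
boards(cal("top"),im,d)
E
python3 pick.py 652.5 -227.5 110 -112.6
```

```text
px [401. 324.] c [ 143.07 -328.51] size 51.6 30.1 yaw 30.6 s -32.0 6
px [387. 258.] c [ 323.9  -288.65] size 65.5 65.2 yaw -88.3 s 39.1 20
px [254. 174.] c [561.12 101.67] size 60.4 46.0 yaw 128.8 s 0.0 0
px [367. 145.] c [ 658.91 -228.81] size 61.8 36.8 yaw -22.2 s 48.6 165
px [227. 157.] c [602.93 194.2 ] size 194.7 118.3 yaw 138.5 s 0.0 0
delta [ 141.22 -145.08 -134.74] rv [ -1.58  -0.12 -51.58] 51.60327502428086
```

View pics/s17.png

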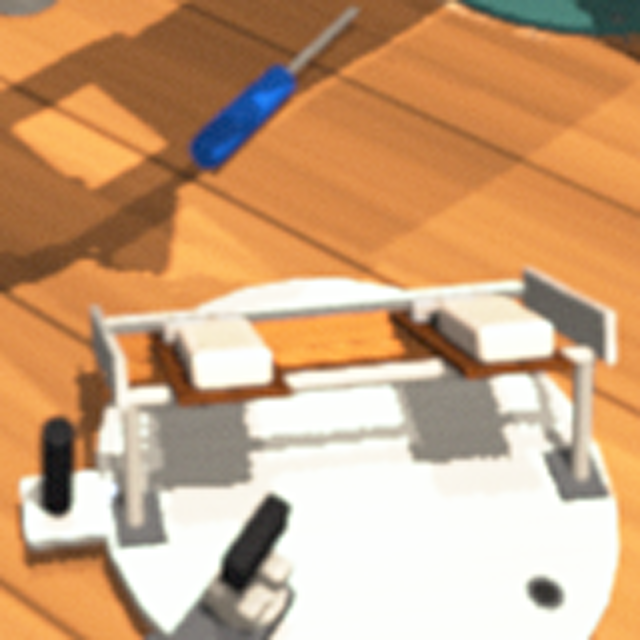

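View pics/t17.png

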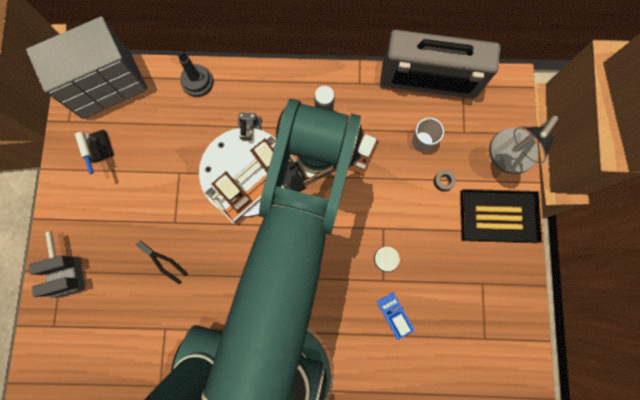

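Request:
{"fn": "play_rows", "kwargs": {
  "steps": [28,-28,-5,-0.3,0,-10.3,1,28,-29,-10,-0.3,0,-10.3,0.8,29,-29,-30,-0.3,0,-10.3,0.6,29,-29,-40,-0.3,0,-10.3,0.4,29.5,-30,-50,-0.3,0,-10.3,0.2]
}}

```text
time_s: 29.88
ee_pos: [652.8, -224.0, 113.2]
orientation: [[-0.385, -0.923, 0.006], [-0.923, 0.385, -0.001], [-0.001, -0.006, -1.0]]
force: [-0.0, 0.8, -0.5]
grip_width: 0.643
```

Request:
{"fn": "play_rows", "kwargs": {
  "steps": [0,0,0,0,0,0,0.2,0,0,0,0,0,0,0.2]
}}

```text
time_s: 30.12
ee_pos: [651.7, -222.8, 114.7]
orientation: [[-0.377, -0.926, 0.004], [-0.926, 0.377, -0.001], [-0.001, -0.004, -1.0]]
force: [-0.3, 0.8, 0.9]
grip_width: 0.603
```

```bash
python3 - <<'E'
from m import *
c,im,d=w("w18");boards(c,im,d)
E
python3 pick.py 654.9 -227.6 27 -112.6
```

```text
t 30.18 p [ 651.97 -222.77  115.75] F [0.28 0.64 0.87] g 0.602
[[-0.37737936556991664, -0.9260395031095623, 0.005971023584105062], [-0.9260583665079568, 0.37737725594746635, -0.0015193795362667005], [-0.0008463230245679375, -0.006102898832133076, -0.9999810190014522]]
px [324. 190.] c [ 663.55 -231.15] size 59.7 36.0 yaw -23.0 s 23.4 2644
px [553.  79.] c [ 679.4  -429.37] size 47.5 15.0 yaw -10.6 s 49.9 8
delta [  2.93  -4.83 -88.75] rv [ 0.09  0.34 -0.43] 0.5551071461526138
```

View pics/w18.png

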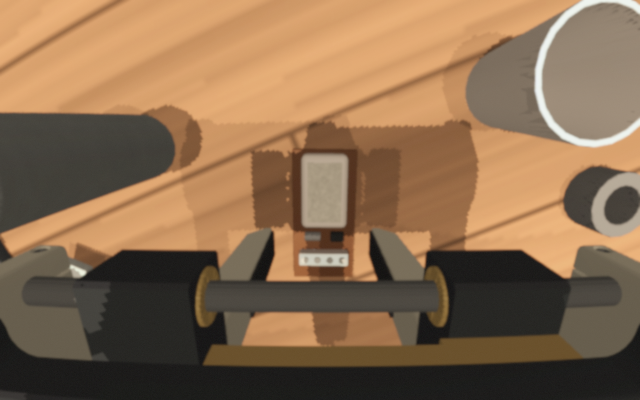

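Request:
{"fn": "play_rows", "kwargs": {
  "steps": [5.2,-5.6,-40,0,0.3,-0.4,0.2,0,0,-35,0,0,0,0.2,0,0,-13,0,0,0,0.2,0,0,0,0,0,0,0.2]
}}

```text
time_s: 30.68
ee_pos: [657.2, -228.6, 27.0]
orientation: [[-0.385, -0.923, -0.001], [-0.923, 0.385, -0.001], [0.001, -0.0, -1.0]]
force: [0.7, -0.1, 0.1]
grip_width: 0.597
```

Request:
{"fn": "play_rows", "kwargs": {
  "steps": [0,0,0,0,0,0,-1,0,0,0,0,0,0,-1,0,0,0,0,0,0,-1,0,0,0,0,0,0,-1]
}}

```text
time_s: 31.18
ee_pos: [657.6, -229.0, 27.2]
orientation: [[-0.386, -0.923, 0.0], [-0.923, 0.386, -0.001], [0.001, -0.001, -1.0]]
force: [-1.9, 0.9, 7.6]
grip_width: 0.4
```

Request:
{"fn": "play_rows", "kwargs": {
  "steps": [0,0,30,0,0,0,-1,0,0,50,0,0,0,-1,0,0,50,0,0,0,-1,0,0,50,0,0,0,-1,0,0,0,0,0,0,-1]
}}

```text
time_s: 31.8
ee_pos: [658.1, -229.4, 211.1]
orientation: [[-0.386, -0.923, 0.005], [-0.923, 0.386, -0.004], [0.001, -0.006, -1.0]]
force: [0.6, 0.2, -0.6]
grip_width: 0.404
```

Run:
```python
from m import *
w("w19")
```

```text
t 31.85 p [ 657.45 -229.1   207.9 ] F [-0.55  0.36 -2.11] g 0.407
[[-0.3858188823059565, -0.9225731945686204, 0.001578201391654738], [-0.9225733591385086, 0.38581507995501735, -0.0022629819248095946], [0.001478872567516249, -0.002329107716204582, -0.9999961940893453]]
```

View pics/w19.png

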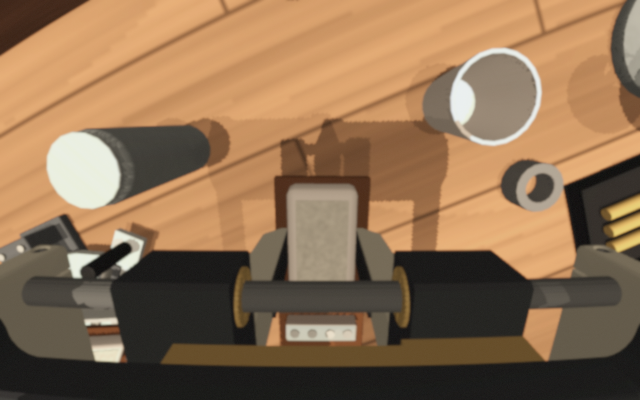

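```bash
python3 place.py 0 h=27.2 gx=21
```

```text
target [544.38 104.91 116.44] delta [-113.07  334.    -91.46] rotvec [  7.16 -37.04  64.74] 74.93123200308703
```

Request:
{"fn": "play_rows", "kwargs": {
  "steps": [-14.1,41.8,0,0.9,-4.6,8.1,-1,-14.1,41.8,0,0.9,-4.6,8.1,-1,-14.1,41.8,0,0.9,-4.6,8.1,-1,-14.1,41.8,0,0.9,-4.6,8.1,-1,-14.1,41.8,0,0.9,-4.6,8.1,-1]
}}

```text
time_s: 32.48
ee_pos: [585.3, -18.5, 204.1]
orientation: [[0.334, -0.882, 0.331], [-0.938, -0.278, 0.205], [-0.088, -0.379, -0.921]]
force: [-0.3, -0.6, -1.7]
grip_width: 0.406
```

Request:
{"fn": "play_rows", "kwargs": {
  "steps": [-14.1,41.8,0,0.9,-4.6,8.1,-1,-14.1,41.8,0,0.9,-4.6,8.1,-1,-14.1,41.8,0,0.9,-4.6,8.1,-1,0,0,0,0,0,0,-1,0,0,0,0,0,0,-1]
}}

```text
time_s: 33.1
ee_pos: [544.1, 105.1, 205.0]
orientation: [[0.698, -0.585, 0.413], [-0.716, -0.569, 0.405], [-0.002, -0.578, -0.816]]
force: [0.0, 0.0, -1.5]
grip_width: 0.405
```

```bash
python3 place.py 0 h=27.2 gx=21
python3 - <<'E'
from m import *
w("w20")
E
```

```text
target [544.38 104.91 116.44] delta [  0.25  -0.18 -88.51] rotvec [ 0.26 -0.44  0.04] 0.5090655701744063
t 33.15 p [544.35 104.91 205.18] F [-0.77  0.13 -2.09] g 0.403
[[0.6977936740282709, -0.5852583499653172, 0.41298505091831245], [-0.716296199872139, -0.5685793378444715, 0.40452106326503573], [-0.0019345632219112108, -0.578091861534321, -0.8159693971546504]]
```

View pics/w20.png

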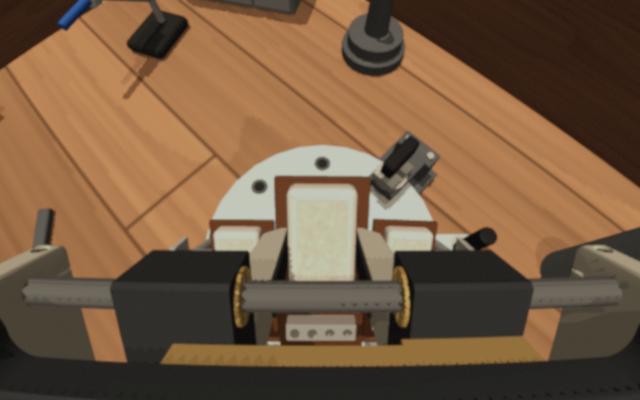

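Request:
{"fn": "play_rows", "kwargs": {
  "steps": [0.2,0,-30,0.2,-0.4,0,-1,0,0,-30,0,0,0,-1,0,0,-17,0,0,0,-1,0,0,-6,0,0,0,-1,0,0,-3,0,0,0,-1]
}}

```text
time_s: 33.78
ee_pos: [544.8, 105.3, 120.3]
orientation: [[0.699, -0.579, 0.42], [-0.715, -0.567, 0.408], [0.002, -0.586, -0.811]]
force: [0.6, 0.0, -1.4]
grip_width: 0.408
```

Request:
{"fn": "play_rows", "kwargs": {
  "steps": [0,0,-2,0,0,0,-1,0,0,-1.5,0,0,0,-1,0,0,-1,0,0,0,-1,0,0,0,0,0,0,-1]
}}

```text
time_s: 34.28
ee_pos: [544.6, 105.6, 115.9]
orientation: [[0.699, -0.579, 0.42], [-0.715, -0.567, 0.408], [0.002, -0.586, -0.811]]
force: [-3.3, -1.2, 3.1]
grip_width: 0.402
```

Request:
{"fn": "play_rows", "kwargs": {
  "steps": [0,0,-0.5,0,0,0,-1,0,0,0,0,0,0,0,0,0,0,0,0,0,0,0,0,0,0,0,0,0,-8,-8,16,0,0,0,0]
}}

```text
time_s: 34.9
ee_pos: [535.8, 97.7, 129.6]
orientation: [[0.699, -0.58, 0.417], [-0.715, -0.568, 0.409], [-0.001, -0.584, -0.812]]
force: [-0.6, 0.3, 0.0]
grip_width: 0.502
```

Request:
{"fn": "play_rows", "kwargs": {
  "steps": [-17,-16,33,0,0,0,0,-15,-15,41,-2,2.9,0,0.1,0,0,30,-5,7,-2,0.1,0,0,10,-5,7,-4,0.1,0,0,0,-5,7,-4,0.1]
}}

```text
time_s: 35.52
ee_pos: [504.8, 66.4, 246.6]
orientation: [[0.549, -0.833, 0.073], [-0.835, -0.542, 0.094], [-0.039, -0.113, -0.993]]
force: [-0.3, -0.4, -0.3]
grip_width: 0.549
```

```bash
python3 pick.py 576 60 290 -90.8
python3 - <<'E'
from m import *
w("w21");im,d=imaging.read_camera("scene");show("s21",im,300,460,180,340,4)
E
```

```text
delta [71.24 -6.43 43.41] rv [ -4.01   5.7  -33.95] 34.66195935538653
t 35.58 p [505.17  66.93 245.61] F [-1.33  0.03 -2.68] g 0.553
[[0.5459850900490562, -0.8351477848475697, 0.06654666714660636], [-0.8368754056344161, -0.5399422707820859, 0.09001055308638124], [-0.03924075545087764, -0.10483568899416784, -0.9937150705432433]]
```

View pics/s21.png

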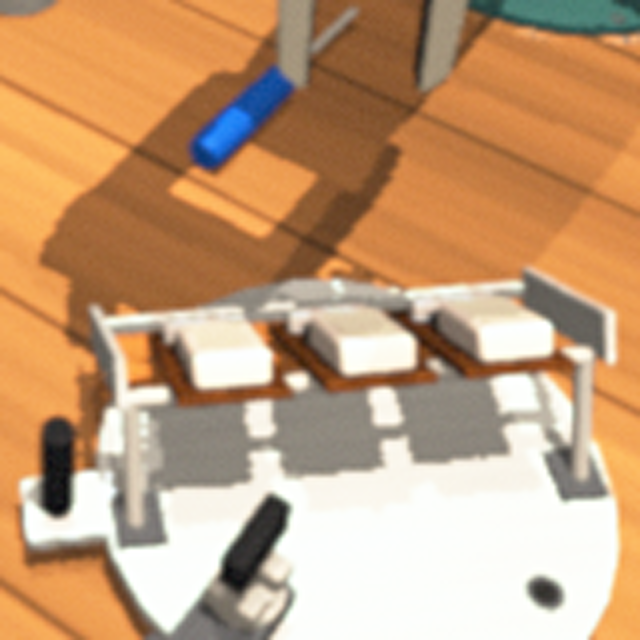

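View pics/w21.png

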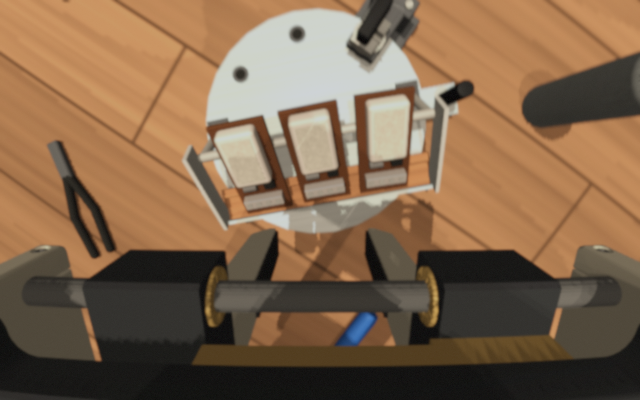

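```bash
cat > lean.py <<'E'
from m import *
import sys
def lean(name,exa,ax=(570.3,130.2)):
    c,im,d=ld(name);X=cloud(c,d);hs=cv2.cvtColor(im,cv2.COLOR_BGR2HSV)
    t=np.radians(exa);ex=np.array([np.cos(t),np.sin(t),0]);ey=np.array([-ex[1],ex[0],0])
    foot=np.array([*ax,45.])-88*ex
    Q=X-foot;E=np.stack([Q@ex,Q@ey,Q[...,2]],-1)
    a=np.radians(35.8);hn=E@np.array([-np.sin(a),0,np.cos(a)]);al=E@np.array([np.cos(a),0,np.sin(a)])
    m=((hs[...,1]<75)&(hs[...,2]>120)&(hn>17)&(hn<33)&(np.abs(E[...,1])<112)&(al>40)&(al<130)).astype(np.uint8)
    m=cv2.morphologyEx(m,cv2.MORPH_OPEN,np.ones((3,3)))
    for k in cv2.findContours(m,cv2.RETR_EXTERNAL,cv2.CHAIN_APPROX_NONE)[0]:
        if cv2.contourArea(k)<150: continue
        mm=np.zeros_like(m);cv2.drawContours(mm,[k],-1,1,-1);mm=cv2.erode(mm,np.ones((3,3)))
        P=E[mm>0];ce=np.median(P,0);P=P[np.linalg.norm(P-ce,axis=1)<50];_,_,V=np.linalg.svd(P-P.mean(0));n=V[2]*np.sign(V[2][2]);lx=V[0]*np.sign(V[0][0]); yy=np.cross(n,lx)
        cen=P.mean(0)-21*n-26*lx
        print("px",k[:,0].mean(0).round(),"hous",P.mean(0),"tilt rad",round(float(np.arccos(n[2])),3),"yaw err",round(float(np.arccos(min(1,abs(yy[1])))),3),"centre",cen,"term z",(cen-54*lx)[2])
lean(sys.argv[1],float(sys.argv[2]))
E
python3 lean.py w21 44.3
```

```text
px [243. 157.] hous [60.42 67.88 72.27] tilt rad 0.625 yaw err 0.022 centre [51.62 68.6  40.03] term z 8.447502895868872
px [314. 142.] hous [60.76 -0.68 72.63] tilt rad 0.626 yaw err 0.005 centre [52.01 -0.79 40.38] term z 8.724928369114565
px [388. 128.] hous [ 60.37 -69.63  72.56] tilt rad 0.616 yaw err 0.062 centre [ 51.31 -68.45  40.41] term z 9.242789625991062
```

All three boards lean well, with tilt about 0.62 rad, centres near x 52 and z 40, and yaw error below 0.07. Plunger again.

```bash
python3 pick.py 677.2 129 160 -89.2
```

```text
delta [171.93  61.42 -84.73] rv [ -4.23   5.56 -32.55] 33.29575070701422
```

Request:
{"fn": "play_rows", "kwargs": {
  "steps": [43,15.4,0,-1.1,1.4,-8.1,0,43,15.4,0,-1.1,1.4,-8.1,-0.3,43,15.4,0,-1.1,1.4,-8.1,-0.3,43,15.3,-20,-1,1.4,-8.1,-0.3,0,0,-40,0,0,0,-0.3]
}}

```text
time_s: 36.25
ee_pos: [678.6, 128.7, 183.3]
orientation: [[0.016, -1.0, 0.003], [-1.0, -0.016, 0.002], [-0.002, -0.003, -1.0]]
force: [-0.5, 1.0, -0.7]
grip_width: 0.349
```

Request:
{"fn": "play_rows", "kwargs": {
  "steps": [0,0,-25,0,0,0,-0.3,0,0,0,0,0,0,-0.3]
}}

```text
time_s: 36.5
ee_pos: [675.3, 127.4, 157.4]
orientation: [[0.017, -1.0, -0.001], [-1.0, -0.017, 0.001], [-0.001, 0.001, -1.0]]
force: [-0.7, -0.4, 1.0]
grip_width: 0.352
```

```bash
python3 pick.py 677.2 129 113.4 -89.2;python3 - <<'E'
from m import *
w("w22")
E
```

```text
delta [  1.85   1.57 -43.98] rv [-0.05 -0.07 -0.18] 0.1984885061209378
t 36.55 p [675.99 127.54 159.6 ] F [-0.04  0.08  0.44] g 0.353
[[0.01677789449793358, -0.9998585373984554, 0.0011863589834203328], [-0.9998589773389227, -0.016777016217976472, 0.0007464325726453533], [-0.0007264234164465651, -0.0011987152468731683, -0.9999990176949058]]
```

View pics/w22.png

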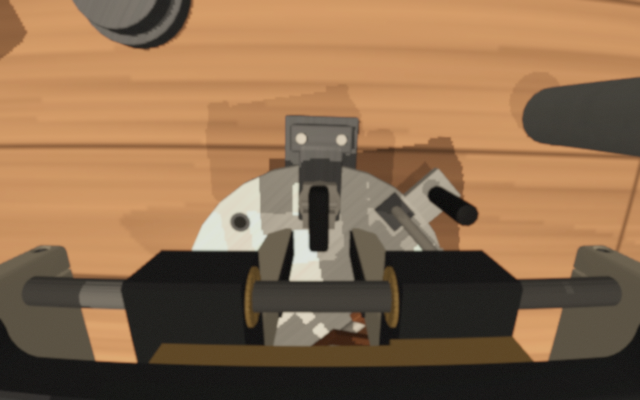

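Request:
{"fn": "play_rows", "kwargs": {
  "steps": [1.2,1.4,-25,0,0,0,-0.3,0,0,-20,0,0,0,-0.3,0,0,0,0,0,0,-0.3]
}}

```text
time_s: 36.92
ee_pos: [677.0, 129.2, 113.9]
orientation: [[0.016, -1.0, -0.0], [-1.0, -0.016, -0.001], [0.001, 0.0, -1.0]]
force: [0.2, -0.3, 0.0]
grip_width: 0.349
```

Request:
{"fn": "play_rows", "kwargs": {
  "steps": [0,0,0,0,0,0,-1,0,0,0,0,0,0,-1,0,0,0,0,0,0,-1,0,0,7,0,0,0,-1,0,0,7.5,0,0,0,-1]
}}

```text
time_s: 37.55
ee_pos: [677.5, 129.5, 129.0]
orientation: [[0.016, -1.0, 0.001], [-1.0, -0.016, -0.001], [0.001, -0.001, -1.0]]
force: [4.4, 1.9, -10.2]
grip_width: 0.151
```

Request:
{"fn": "play_rows", "kwargs": {
  "steps": [0,0,0,0,0,0,-1,0,0,0,0,0,0,-1]
}}

```text
time_s: 37.8
ee_pos: [677.5, 129.4, 128.8]
orientation: [[0.016, -1.0, 0.001], [-1.0, -0.016, -0.001], [0.001, -0.001, -1.0]]
force: [4.2, 1.2, -9.1]
grip_width: 0.15
```

Request:
{"fn": "play_rows", "kwargs": {
  "steps": [0,0,0,0,0,9,-1,0,0,0,0,0,9,-1,0,0,0,0,0,9,-1,0,0,0,0,0,9,-1,0,0,0,0,0,9,-1]
}}

```text
time_s: 38.42
ee_pos: [677.6, 129.1, 128.8]
orientation: [[0.722, -0.692, 0.001], [-0.692, -0.722, 0.0], [0.001, -0.001, -1.0]]
force: [4.7, -0.4, -10.2]
grip_width: 0.149
```

Request:
{"fn": "play_rows", "kwargs": {
  "steps": [0,0,0,0,0,9,-1,0,0,0,0,0,9,-1,0,0,0,0,0,3,-1,0,0,-2.5,0,0,0,-1,0,0,-1.2,0,0,0,-1]
}}

```text
time_s: 39.05
ee_pos: [678.1, 129.1, 127.4]
orientation: [[0.92, -0.392, 0.003], [-0.392, -0.92, 0.001], [0.003, -0.002, -1.0]]
force: [-2.7, -3.7, 12.0]
grip_width: 0.154
```

Request:
{"fn": "play_rows", "kwargs": {
  "steps": [0,0,0,0,0,0,-0.3,0,0,0,0,0,0,-0.3,0,0,0,0,0,0,-0.3,0,0,15,0,0,0,-0.3,0,0,40,0,0,0,-0.3]
}}

```text
time_s: 39.67
ee_pos: [676.9, 129.3, 180.1]
orientation: [[0.92, -0.392, -0.002], [-0.392, -0.92, 0.001], [-0.002, 0.0, -1.0]]
force: [0.5, 0.0, 0.2]
grip_width: 0.352
```

Request:
{"fn": "play_rows", "kwargs": {
  "steps": [-40,0,50,0,0,0,0,-40,0,35,0,0,0,0,-20,0,10,0,0,0,0,0,0,0,0,0,0,0]
}}

```text
time_s: 40.17
ee_pos: [578.1, 129.5, 277.0]
orientation: [[0.92, -0.392, 0.005], [-0.392, -0.92, 0.002], [0.004, -0.003, -1.0]]
force: [0.8, 1.5, -0.2]
grip_width: 0.505
```

```bash
python3 - <<'E'
from m import *
c,im,d=w("w23");X=cloud(c,d)
g=cv2.cvtColor(im,cv2.COLOR_BGR2HSV)[...,2]
m=(g<60)&(np.hypot(X[...,0]-677,X[...,1]-128.5)<35)&(X[...,2]>95)&(X[...,2]<140)
v,u=np.nonzero(m);p=np.array([onz(c,a,b,128)[:2] for a,b in zip(u,v)]).astype(np.float32);print(cv2.minAreaRect(p),np.percentile(X[m][:,2],[50,90]))
E
python3 pick.py 679 20 134 44
```

```text
t 40.23 p [578.6  129.45 275.48] F [ 0.62  0.69 -0.24] g 0.499
[[0.9200453583886182, -0.3918006511701026, 0.0029644983121105127], [-0.3918055090797574, -0.9200471962982595, 0.001264768146402206], [0.0022319413771486273, -0.002325150832877677, -0.999994806042158]]
((675.1414794921875, 131.52842712402344), (41.12401580810547, 17.59011459350586), 66.08785247802734) [126.01 127.25]
delta [ 100.4  -109.45 -141.48] rv [-0.16  0.11 67.07] 67.06702681302906
```

View pics/w23.png

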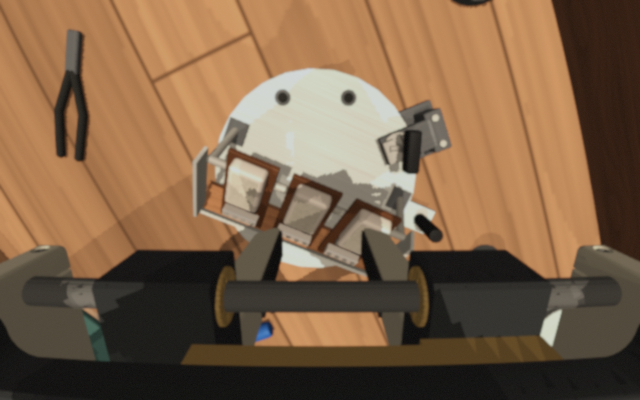

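Request:
{"fn": "play_rows", "kwargs": {
  "steps": [14.4,-15.7,0,0,0,9.6,0.1,14.4,-15.7,0,0,0,9.6,0.1,14.4,-15.7,0,0,0,9.6,0.1,14.4,-15.7,0,0,0,9.6,0.1,14.4,-15.7,0,0,0,9.6,0.1]
}}

```text
time_s: 40.85
ee_pos: [651.7, 50.1, 273.0]
orientation: [[0.905, 0.426, -0.002], [0.426, -0.905, 0.001], [-0.001, -0.002, -1.0]]
force: [-0.3, 0.1, -0.7]
grip_width: 0.55
```

Request:
{"fn": "play_rows", "kwargs": {
  "steps": [14.4,-15.7,-20,0,0,9.6,0.1,14.3,-15.6,-40,0,0,9.5,0.1,0,0,-40,0,0,0,0.1,0,0,-40,0,0,0,0.1,0,0,0,0,0,0,0.1]
}}

```text
time_s: 41.48
ee_pos: [678.2, 19.3, 130.1]
orientation: [[0.719, 0.695, -0.007], [0.695, -0.719, 0.002], [-0.004, -0.006, -1.0]]
force: [-0.7, 0.7, 0.5]
grip_width: 0.549
```

```bash
python3 - <<'E'
from m import *
c,im,d=w("w24");X=cloud(c,d)
g=cv2.cvtColor(im,cv2.COLOR_BGR2HSV)[...,2]
m=(g<70)&(np.hypot(X[...,0]-680,X[...,1]-20)<25)&(X[...,2]>92)&(X[...,2]<105)&(np.arange(400)[:,None]<255)
v,u=np.nonzero(m);print(len(v),X[m].mean(0),u.mean(),v.mean())
E
python3 pick.py 679.2 19.6 88.3 44.2
```

```text
t 41.52 p [679.16  19.43 133.06] F [ 0.56 -0.29  0.41] g 0.549
[[0.7191994935941931, 0.6947949748667785, -0.0034686184178567424], [0.694802149920355, -0.719199311097494, 0.0015242647219312125], [-0.0014355765074181201, -0.0035062539500966116, -0.999992822625907]]
547 [678.43  19.01  94.6 ] 322.80438756855574 232.11517367458868
delta [  0.04   0.17 -44.76] rv [-0.09 -0.2   0.19] 0.28758762049742875
```

View pics/w24.png

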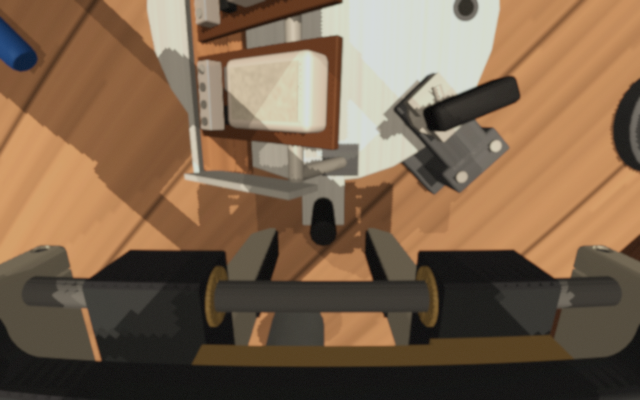

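Request:
{"fn": "play_rows", "kwargs": {
  "steps": [-0.4,-0.2,-25,0,0,0,0.1,0,0,-20,0,0,0,0.1,0,0,0,0,0,0,-1,0,0,0,0,0,0,-1,0,0,0,0,0,0,-1]
}}

```text
time_s: 42.15
ee_pos: [679.3, 19.4, 90.6]
orientation: [[0.719, 0.695, 0.001], [0.695, -0.719, 0.001], [0.002, -0.0, -1.0]]
force: [-1.1, -0.9, 0.4]
grip_width: 0.274
```

Request:
{"fn": "play_rows", "kwargs": {
  "steps": [0,0,0,0,0,0,-1]
}}

```text
time_s: 42.28
ee_pos: [679.1, 19.4, 90.2]
orientation: [[0.719, 0.695, 0.001], [0.695, -0.719, 0.001], [0.001, -0.001, -1.0]]
force: [-0.1, 0.7, 3.9]
grip_width: 0.188
```

Run:
```python
from m import *
s=st();a=np.array([570.2,130.4]);p=np.array(s["ee_pos"])[:2];r=p-a;print(np.hypot(*r),np.degrees(np.arctan2(r[1],r[0])))
q=p.copy();A=0
for da in [1,2,3,3,3,3.5,3.5,3.5,3.5,3.5,3.5,3,3,3,2,1]:
    A-=da;t=np.radians(A);R=np.array([[np.cos(t),-np.sin(t)],[np.sin(t),np.cos(t)]]);n=a+R@r;dl=np.round(n-q,1);q=q+dl;print(A,dl,q)
```

```text
t 42.27 p [679.14  19.38  90.16] F [-0.1   0.66  3.89] g 0.188
155.5383959811837 -45.54108079847368
-1 [-2.  -1.9] [677.14  17.48]
-3 [-4.  -3.6] [673.14  13.88]
-6 [-6.2 -5.3] [666.94   8.58]
-9 [-6.5 -4.9] [660.44   3.68]
-12 [-6.8 -4.5] [653.64  -0.82]
-15.5 [-8.1 -4.9] [645.54  -5.72]
-19.0 [-8.5 -4.3] [637.04 -10.02]
-22.5 [-8.7 -3.8] [628.34 -13.82]
-26.0 [-8.9 -3.3] [619.44 -17.12]
-29.5 [-9.1 -2.8] [610.34 -19.92]
-33.0 [-9.2 -2.1] [601.14 -22.02]
-36.0 [-8.1 -1.4] [593.04 -23.42]
-39.0 [-8. -1.] [585.04 -24.42]
-42.0 [-8.2 -0.6] [576.84 -25.02]
-44.0 [-5.4 -0.1] [571.44 -25.12]
-45.0 [-2.7 -0. ] [568.74 -25.12]
```

Request:
{"fn": "play_rows", "kwargs": {
  "steps": [-2,-1.9,0,0,0,-1,-1,-4,-3.6,0,0,0,-2,-1,-6.2,-5.3,0,0,0,-3,-1,-6.5,-4.9,0,0,0,-3,-1,-6.8,-4.5,0,0,0,-3,-1]
}}

```text
time_s: 42.9
ee_pos: [653.3, -0.9, 90.1]
orientation: [[0.849, 0.528, 0.001], [0.528, -0.849, 0.002], [0.002, -0.001, -1.0]]
force: [-0.1, 2.6, 7.0]
grip_width: 0.192
```

Request:
{"fn": "play_rows", "kwargs": {
  "steps": [-8.1,-4.9,0,0,0,-3.5,-1,-8.5,-4.3,0,0,0,-3.5,-1,-8.7,-3.8,0,0,0,-3.5,-1,-8.9,-3.3,0,0,0,-3.5,-1,-9.1,-2.8,0,0,0,-3.5,-1]
}}

```text
time_s: 43.52
ee_pos: [609.9, -19.6, 90.1]
orientation: [[0.969, 0.248, 0.001], [0.248, -0.969, 0.002], [0.002, -0.002, -1.0]]
force: [-1.4, 7.0, 6.8]
grip_width: 0.184
```

Request:
{"fn": "play_rows", "kwargs": {
  "steps": [-9.2,-2.1,0,0,0,-3.5,-1,-8.1,-1.4,0,0,0,-3,-1,-8,-1,0,0,0,-3,-1,-8.2,-0.6,0,0,0,-3,-1,-5.4,-0.1,0,0,0,-2,-1]
}}

```text
time_s: 44.15
ee_pos: [571.0, -24.7, 90.1]
orientation: [[1.0, -0.002, 0.002], [-0.002, -1.0, 0.002], [0.002, -0.002, -1.0]]
force: [0.4, 5.8, 5.5]
grip_width: 0.188
```

Request:
{"fn": "play_rows", "kwargs": {
  "steps": [-2.7,0,0,0,0,-1,-1,0,0,0,0,0,0,-1,0,0,0,0,0,0,-1]
}}

```text
time_s: 44.52
ee_pos: [568.5, -24.7, 90.1]
orientation: [[1.0, -0.018, 0.002], [-0.018, -1.0, 0.002], [0.002, -0.002, -1.0]]
force: [-1.6, 5.6, 6.8]
grip_width: 0.187
```

Request:
{"fn": "play_rows", "kwargs": {
  "steps": [0,0,0,0,0,0,0.1,0,0,0,0,0,0,0.1,0,0,0,0,0,0,0.1,0,0,30,0,0,0,0.1,0,0,50,0,0,0,0.1]
}}

```text
time_s: 45.15
ee_pos: [567.6, -25.1, 168.6]
orientation: [[1.0, -0.017, -0.003], [-0.017, -1.0, 0.002], [-0.003, -0.001, -1.0]]
force: [1.5, -0.1, -0.4]
grip_width: 0.549
```

Request:
{"fn": "play_rows", "kwargs": {
  "steps": [0,20,50,0,0,-6,0,2,40,45,0,0,-8,0,3,50,20,0,0,-8,0,3,44,0,0,0,0,0,0,0,0,0,0,0,0]
}}

```text
time_s: 45.78
ee_pos: [576.3, 131.2, 284.1]
orientation: [[0.922, -0.388, 0.001], [-0.388, -0.922, 0.001], [0.0, -0.001, -1.0]]
force: [0.6, -0.9, -0.3]
grip_width: 0.5
```

```bash
python3 - <<'E'
from m import *
c,im,d=w("w25")
im,d=imaging.read_camera("scene");show("s25",im,300,460,180,340,4)
E
python3 lean.py w25 -0.9
```

```text
t 45.83 p [576.31 129.77 283.98] F [ 0.53 -0.88 -1.02] g 0.498
[[0.9213879654780093, -0.3886435730726512, 0.0006246451937125733], [-0.38864394728279317, -0.9213877757523984, 0.0006700257441890107], [0.00031513924639696564, -0.00086011823099188, -0.9999995804418541]]
px [318. 253.] hous [ 61.47 -68.3   72.69] tilt rad 0.606 yaw err 0.065 centre [ 52.12 -67.28  40.62] term z 9.847183479390551
px [295. 198.] hous [62.5   0.3  73.71] tilt rad 0.618 yaw err 0.02 centre [53.49  0.29 41.53] term z 10.227400598445293
px [267. 138.] hous [61.31 69.48 73.1 ] tilt rad 0.609 yaw err 0.022 centre [51.97 69.89 41.01] term z 10.14587334256304
```

View pics/w25.png

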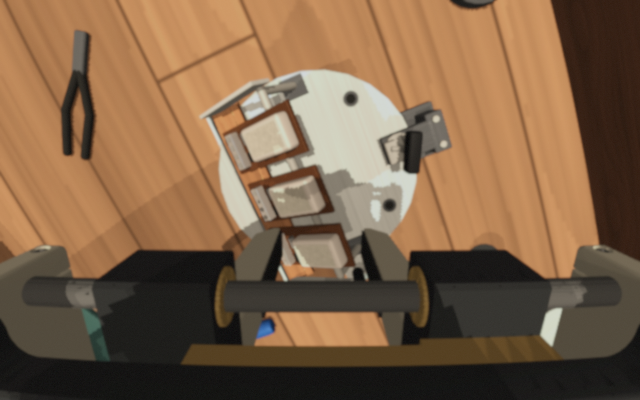

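View pics/s25.png

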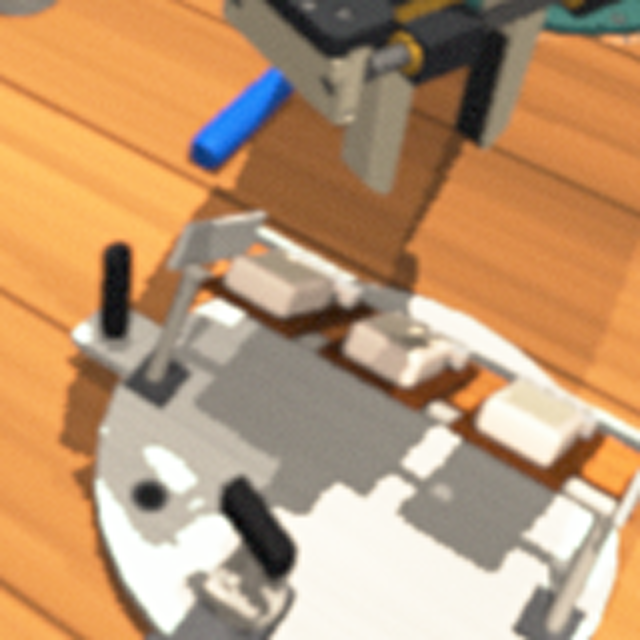

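```bash
python3 - <<'E'
from m import *
c,im,d=ld("w25");g=cv2.cvtColor(im,cv2.COLOR_BGR2HSV)[...,2]
hs=[]
for cx,cy in[(350,98),(389,206)]:
    s=g[cy-9:cy+10,cx-9:cx+10]<(90 if cy<150 else 70)
    vv,uu=np.nonzero(s);h=onz(c,uu.mean()+cx-9,vv.mean()+cy-9,30)[:2];hs.append(h);print(len(vv),h,np.arctan2(*(h-[570.4,130])[::-1]))
E
python3 pick.py 677 129 165 -22.9
```

```text
88 [647.91 205.2 ] 0.7702917243062005
80 [645.57  53.03] -0.7972270263158437
delta [ 100.67    0.13 -118.97] rv [-0.03  0.03  0.04] 0.057679110167932326
```

Hole angles match the middle stop (±0.784 about the plunger). Twist the plunger back.

Request:
{"fn": "play_rows", "kwargs": {
  "steps": [35,0,-40,0,0,0,-0.2,35,0,-40,0,0,0,-0.3,30.6,0,-37,0,0,0,-0.3,0,0,0,0,0,0,-0.3]
}}

```text
time_s: 46.38
ee_pos: [676.9, 127.1, 162.9]
orientation: [[0.92, -0.392, -0.005], [-0.392, -0.92, -0.0], [-0.004, 0.002, -1.0]]
force: [0.6, -0.1, 0.2]
grip_width: 0.35
```

Request:
{"fn": "play_rows", "kwargs": {
  "steps": [0,0,-20,0,0,0,-0.3,0,0,-19,0,0,0,-0.3,0,0,0,0,0,0,-0.3]
}}

```text
time_s: 46.75
ee_pos: [676.0, 128.7, 126.8]
orientation: [[0.921, -0.39, -0.001], [-0.39, -0.921, 0.001], [-0.001, -0.0, -1.0]]
force: [-0.7, -0.8, 0.2]
grip_width: 0.344
```

Request:
{"fn": "play_rows", "kwargs": {
  "steps": [0.8,0.2,-1.5,0,0,0,-0.3,0,0,0,0,0,0,-1,0,0,0,0,0,0,-1,0,0,0,0,0,0,-1,0,0,2,0,0,0,-1]
}}

```text
time_s: 47.38
ee_pos: [677.8, 129.0, 128.2]
orientation: [[0.921, -0.39, 0.001], [-0.39, -0.921, 0.001], [0.0, -0.001, -1.0]]
force: [6.4, 0.2, -9.9]
grip_width: 0.145
```

Request:
{"fn": "play_rows", "kwargs": {
  "steps": [0,0,0,0,0,-9,-1,0,0,0,0,0,-9,-1,0,0,0,0,0,-9,-1,0,0,0,0,0,-9,-1,0,0,0,0,0,-9,-1]
}}

```text
time_s: 48.0
ee_pos: [677.6, 129.2, 127.7]
orientation: [[0.37, -0.929, 0.0], [-0.929, -0.37, -0.0], [0.0, -0.0, -1.0]]
force: [3.9, 1.6, -9.3]
grip_width: 0.148
```

Request:
{"fn": "play_rows", "kwargs": {
  "steps": [0,0,0,0,0,-9,-1,0,0,0,0,0,-9,-1,0,0,0,0,0,-3,-1,0,0,0,0,0,0,-1]
}}

```text
time_s: 48.5
ee_pos: [677.6, 129.3, 127.9]
orientation: [[0.018, -1.0, 0.0], [-1.0, -0.018, -0.0], [0.0, -0.0, -1.0]]
force: [4.2, 2.5, -10.1]
grip_width: 0.144
```

Request:
{"fn": "play_rows", "kwargs": {
  "steps": [0,0,-4,0,0,0,-1,0,0,-4,0,0,0,-1,0,0,-3,0,0,0,-1,0,0,-2.5,0,0,0,-1,0,0,0,0,0,0,-1]
}}

```text
time_s: 49.12
ee_pos: [677.8, 129.2, 115.7]
orientation: [[0.018, -1.0, 0.002], [-1.0, -0.018, -0.0], [0.0, -0.002, -1.0]]
force: [0.2, 4.2, -2.2]
grip_width: 0.147
```

Request:
{"fn": "play_rows", "kwargs": {
  "steps": [0,0,-1,0,0,0,-1,0,0,0,0,0,0,-0.3,0,0,0,0,0,0,-0.3,0,0,0,0,0,0,-0.3,0,0,20,0,0,0,-0.3]
}}

```text
time_s: 49.75
ee_pos: [677.2, 128.8, 133.5]
orientation: [[0.018, -1.0, -0.001], [-1.0, -0.018, -0.001], [0.001, 0.001, -1.0]]
force: [-0.2, -0.5, 0.3]
grip_width: 0.348
```

Request:
{"fn": "play_rows", "kwargs": {
  "steps": [0,0,50,0,0,0,-0.3,-40,0,50,0,0,0,0,-40,0,35,0,0,0,0,-40,0,10,0,0,0,0,0,0,0,0,0,0,0]
}}

```text
time_s: 50.38
ee_pos: [557.4, 129.2, 281.9]
orientation: [[0.018, -1.0, 0.006], [-1.0, -0.018, 0.0], [-0.0, -0.006, -1.0]]
force: [-0.6, -0.8, 0.0]
grip_width: 0.501
```

```bash
python3 - <<'E'
from m import *
c,im,d=w("w26");X=cloud(c,d)
g=cv2.cvtColor(im,cv2.COLOR_BGR2HSV)[...,2]
m=(g<60)&(np.hypot(X[...,0]-677,X[...,1]-128.5)<35)&(X[...,2]>95)&(X[...,2]<140)
v,u=np.nonzero(m);p=np.array([onz(c,a,b,116)[:2] for a,b in zip(u,v)]).astype(np.float32);print(cv2.minAreaRect(p),np.percentile(X[m][:,2],[50,90]))
im,d=imaging.read_camera("scene");cv2.imwrite("pics/s26.png",im)
im,d=imaging.read_camera("top");cv2.imwrite("pics/t26.png",im)
E
python3 lean.py w26 -0.9
```

```text
t 50.42 p [558.32 129.14 280.54] F [0.77 0.57 0.2 ] g 0.501
[[0.018131455817054137, -0.9998252304361276, 0.004556192851319303], [-0.9998355762171682, -0.018132479986306464, -0.00018357567692550274], [0.0002661586691748051, -0.004552115210580111, -0.9999896036492941]]
((676.869873046875, 128.7814483642578), (41.74674987792969, 11.613021850585938), 1.384060263633728) [114.62 115.68]
px [383. 202.] hous [ 62.52 -69.9   73.47] tilt rad 0.599 yaw err 0.063 centre [ 52.94 -68.61  41.48] term z 11.047594836977495
px [320. 199.] hous [63.3  -1.25 74.24] tilt rad 0.611 yaw err 0.011 centre [54.05 -1.   42.12] term z 11.143350128710054
px [255. 198.] hous [62.14 68.11 73.38] tilt rad 0.607 yaw err 0.026 centre [52.77 67.83 41.3 ] term z 10.495183395520769
```

View pics/w26.png

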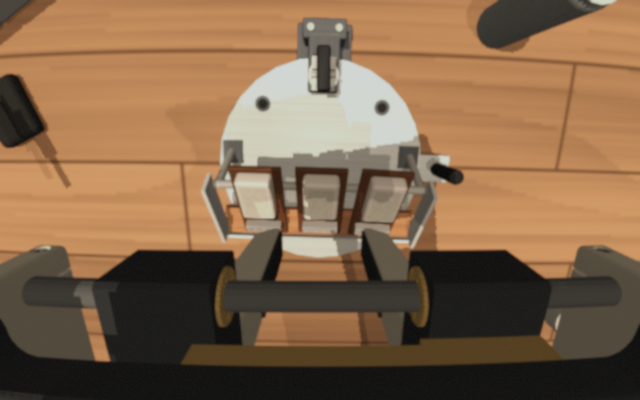

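View pics/s26.png

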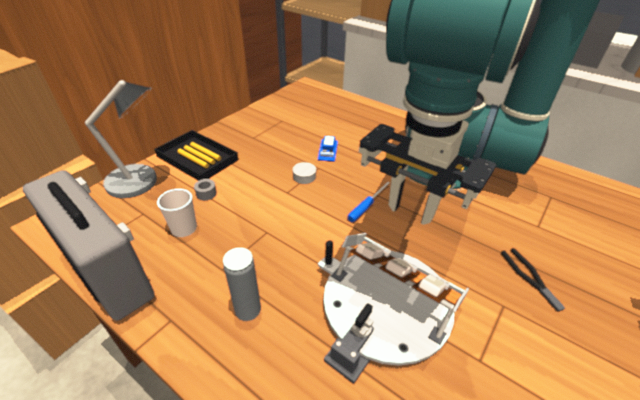

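The wrist view shows the knob in line and fully down (114.6/115.7 mm, the same as when it was pinned before). Three boards are leaning, and the cup and can are in place. I hand in.

Run:
```python
from m import *
st();print(manip.sign_off())
```

```text
t 50.52 p [559.1  129.07 278.63] F [ 0.45  0.67 -0.84] g 0.501
the job is handed in; nothing more can be done
None
```

The job is handed in at 50.5 s, well inside the 210 s limit. All three brown boards lean on the easel, which is pinned at its middle stop; the hand-in reports no verdict. I pulled and twisted out the plunger, swung the easel to the right stop and pinned it. I then set the boards at about -70, 0 and +70 mm along the tray, held the plunger out again, swung to the middle and pinned it. The blue board was left alone.

- **Plunger:** the knob is in line and at the same height as when it was pinned at the right stop.
- **Easel angle:** the index holes match the middle stop to within about 0.01 rad. I measured this just before pinning.
- **Boards:** tilt is 0.60–0.61 rad, centres are at x 53–54 mm and z 41–42 mm, yaw error is at most 0.06 rad, and terminal height is about 11 mm. All are within limits.
- **Cup and can:** both are standing, and in the last picture neither looks moved.

One odd reading came up when I twisted the plunger back at the right stop. I over-turned it by about 2° and the force briefly reached 38 N before the pin dropped. The knob then measured fully home. No other check failed or disagreed.

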